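Change over the flasks on a laboratory mixer

TASK

Change the batch on the bench mixer: first turn its dial back to stop, fully anticlockwise. Then move both small finished flasks from the mixer to the cork rings of the parking stand and set every large fresh flask from the tray in a ring seat of the mixer, one to a ring, each sitting centred, upright and level in its ring. Last of all, turn the dial so that its pointer lines up with the dark steel index tab, and let go, leaving the other things on the bench where they are.

Things in the scene. Friction and masses are not known exactly. Their poses are not given: they have to be found in the camera images.
- fresh0: Large fresh flask, clear glass, round-bottomed, in the tray; one of the three may be absent. Bulb 66 mm in diameter, straight neck 24 mm with a flush grey stopper, its top 92 mm above the bulb's centre; grip the neck 33 to 92 mm above the centre. Origin: bulb centre; z: up the neck. Bottom-heavy: on open flat ground it rocks back to within 15 degrees of upright; in a ring it stays as left.
- fresh1: Large fresh flask, clear glass, round-bottomed, in the tray; one of the three may be absent. Bulb 66 mm in diameter, straight neck 24 mm with a flush grey stopper, its top 92 mm above the bulb's centre; grip the neck 33 to 92 mm above the centre. Origin: bulb centre; z: up the neck. Bottom-heavy: on open flat ground it rocks back to within 15 degrees of upright; in a ring it stays as left.
- fresh2: Large fresh flask, clear glass, round-bottomed, in the tray; one of the three may be absent. Bulb 66 mm in diameter, straight neck 24 mm with a flush grey stopper, its top 92 mm above the bulb's centre; grip the neck 33 to 92 mm above the centre. Origin: bulb centre; z: up the neck. Bottom-heavy: on open flat ground it rocks back to within 15 degrees of upright; in a ring it stays as left.
- done0: Small finished flask, clear glass, round-bottomed, at first in a mixer seat. Bulb 56 mm in diameter, straight neck 20 mm with a flush grey stopper, its top 78 mm above the bulb's centre; grip the neck 28 to 78 mm above the centre. Origin: bulb centre; z: up the neck. Bottom-heavy: on open flat ground it rocks back to within 15 degrees of upright; in a ring it stays as left.
- done1: Small finished flask, clear glass, round-bottomed, at first in a mixer seat. Bulb 56 mm in diameter, straight neck 20 mm with a flush grey stopper, its top 78 mm above the bulb's centre; grip the neck 28 to 78 mm above the centre. Origin: bulb centre; z: up the neck. Bottom-heavy: on open flat ground it rocks back to within 15 degrees of upright; in a ring it stays as left.
- seat0 (a point): Centre of the top face of one of three black rubber ring seats in a row on the mixer, 105 mm apart: 76 mm outside, 48 mm inside diameter, 18 mm tall, top 63 mm over the bench. A large flask seated in it has its bulb's centre 22.6 mm above this point, a small one 14.4 mm.
- seat1 (a point): Centre of the top face of one of three black rubber ring seats in a row on the mixer, 105 mm apart: 76 mm outside, 48 mm inside diameter, 18 mm tall, top 63 mm over the bench. A large flask seated in it has its bulb's centre 22.6 mm above this point, a small one 14.4 mm.
- seat2 (a point): Centre of the top face of one of three black rubber ring seats in a row on the mixer, 105 mm apart: 76 mm outside, 48 mm inside diameter, 18 mm tall, top 63 mm over the bench. A large flask seated in it has its bulb's centre 22.6 mm above this point, a small one 14.4 mm.
- park0 (a point): Centre of the top face of one of the two cork rings on the white parking stand, 116 mm apart: 76 mm outside, 48 mm inside diameter, top 30 mm over the bench. A seated small flask has its bulb's centre 14.4 mm above this point.
- park1 (a point): Centre of the top face of one of the two cork rings on the white parking stand, 116 mm apart: 76 mm outside, 48 mm inside diameter, top 30 mm over the bench. A seated small flask has its bulb's centre 14.4 mm above this point.
- mixer: The white bench mixer, 450 mm long (along its y), 140 mm deep, deck 45 mm over the bench; fixed. Origin on the bench, under the line of seats and dial; seats at y = -155, -50 and 55 mm, dial axis at y = 185 mm, all at x = 0 in its frame. The robot side is its -x.
- dial (a joint): Angle of the mixer's dial, rad: 0 is stop (the anticlockwise end stop, pointer at the mixer's -x side, where a black tick is painted); grows turning clockwise seen from above, up to 2.8. It turns freely (0.04 N m of friction) and stays where it is left.
- dial_grip (a point): On the dial's axis at the height to grip, 82 mm over the bench. The dial is a black disc of 62 mm diameter with an upright grip bar 59 mm long, 14 mm wide, its top 89 mm over the bench; the bar lies along this frame's x, which turns with the dial; the white pointer line is on the bar's -x half.
- dial_tip (a point): A point in line with the dial's pointer, 50 mm out from the axis (it turns with the dial).
- index: The index tab: a dark steel tab 16 x 7 mm, 5 mm high, lying on the deck beside the dial's round base, 45 to 61 mm from the dial's axis. Origin on the dial's axis at deck height; the tab lies along this frame's -x. The dial stands at it when the angle equals (mixer's yaw minus this body's yaw), 0.9 to 2.0 rad. Fixed, nothing to bump into.
- index_tip (a point): A point on the index tab, 50 mm out from the dial's axis.
- tray: White shallow transport tray, 112 x 280 mm (x, y), walls 22 mm high and 5 mm thick, floor about 5 mm; fixed. Origin under its centre.
- stand: White parking stand, a board 100 x 230 x 12 mm (x, y, z) with the two cork rings on it; fixed. Origin under its centre. Tray and stand change sides from start to start.
- jar: Bystander: small jar, 42 mm wide, 62 mm tall, between tray and stand. Origin under its centre.
- wipes: Bystander: blue carton, 110 x 220 x 85 mm, left of the mixer. Origin under its centre.
- beaker: Bystander: clear beaker, 70 mm wide, 80 mm tall, right of the mixer. Origin under its centre.

How it is judged:
On the way, in this order (a step that is already met when the one before it is completed fails the run):
1. the dial is turned back to stop (below 0.1 rad) (value of joint dial below 0.1 rad), for 0.2 s.
2. both finished flasks are upright in the parking rings and every fresh flask upright in a mixer seat, released, the dial still at stop (((horizontal distance between done0 and park0 below 0.005 m and z of done0 in the frame of park0 between 0.0104 and 0.0184 m) or (horizontal distance between done0 and park1 below 0.005 m and z of done0 in the frame of park1 between 0.0104 and 0.0184 m)) and angle between each of done0, done1, fresh0, fresh1, fresh2's own z axis and vertical below 0.12 rad and linear speed of each of done0, done1, fresh0, fresh1, fresh2 below 0.02 m/s and ((horizontal distance between done1 and park0 below 0.005 m and z of done1 in the frame of park0 between 0.0104 and 0.0184 m) or (horizontal distance between done1 and park1 below 0.005 m and z of done1 in the frame of park1 between 0.0104 and 0.0184 m)) and ((horizontal distance between fresh0 and seat0 below 0.005 m and z of fresh0 in the frame of seat0 between 0.0186 and 0.0266 m) or (horizontal distance between fresh0 and seat1 below 0.005 m and z of fresh0 in the frame of seat1 between 0.0186 and 0.0266 m) or (horizontal distance between fresh0 and seat2 below 0.005 m and z of fresh0 in the frame of seat2 between 0.0186 and 0.0266 m)) and ((horizontal distance between fresh1 and seat0 below 0.005 m and z of fresh1 in the frame of seat0 between 0.0186 and 0.0266 m) or (horizontal distance between fresh1 and seat1 below 0.005 m and z of fresh1 in the frame of seat1 between 0.0186 and 0.0266 m) or (horizontal distance between fresh1 and seat2 below 0.005 m and z of fresh1 in the frame of seat2 between 0.0186 and 0.0266 m)) and ((horizontal distance between fresh2 and seat0 below 0.005 m and z of fresh2 in the frame of seat0 between 0.0186 and 0.0266 m) or (horizontal distance between fresh2 and seat1 below 0.005 m and z of fresh2 in the frame of seat1 between 0.0186 and 0.0266 m) or (horizontal distance between fresh2 and seat2 below 0.005 m and z of fresh2 in the frame of seat2 between 0.0186 and 0.0266 m)) and contact force between the fingers and fresh0 below 0.1 N and contact force between the fingers and fresh1 below 0.1 N and contact force between the fingers and fresh2 below 0.1 N and contact force between the fingers and done0 below 0.1 N and contact force between the fingers and done1 below 0.1 N and value of joint dial below 0.15 rad), for 0.3 s.
3. the dial's pointer is at the index tab (horizontal distance between dial_tip and index_tip below 0.005 m and velocity of joint dial below 0.1 rad/s), for 0.2 s.
At the end, for the whole second after the job is handed in: Each small flask in a parking ring and each large flask present in a mixer seat, bulb within 5 mm of the ring's axis and 4 mm of its seated height, neck within 0.12 rad (7 degrees) of vertical, at rest and released; the dial's pointer within 5 mm of the index tab at 50 mm radius (0.1 rad) (all of step 3 and ((horizontal distance between done0 and park0 below 0.005 m and z of done0 in the frame of park0 between 0.0104 and 0.0184 m) or (horizontal distance between done0 and park1 below 0.005 m and z of done0 in the frame of park1 between 0.0104 and 0.0184 m)) and angle between each of done0, done1, fresh0, fresh1, fresh2's own z axis and vertical below 0.12 rad and linear speed of each of done0, done1, fresh0, fresh1, fresh2 below 0.02 m/s and ((horizontal distance between done1 and park0 below 0.005 m and z of done1 in the frame of park0 between 0.0104 and 0.0184 m) or (horizontal distance between done1 and park1 below 0.005 m and z of done1 in the frame of park1 between 0.0104 and 0.0184 m)) and ((horizontal distance between fresh0 and seat0 below 0.005 m and z of fresh0 in the frame of seat0 between 0.0186 and 0.0266 m) or (horizontal distance between fresh0 and seat1 below 0.005 m and z of fresh0 in the frame of seat1 between 0.0186 and 0.0266 m) or (horizontal distance between fresh0 and seat2 below 0.005 m and z of fresh0 in the frame of seat2 between 0.0186 and 0.0266 m)) and ((horizontal distance between fresh1 and seat0 below 0.005 m and z of fresh1 in the frame of seat0 between 0.0186 and 0.0266 m) or (horizontal distance between fresh1 and seat1 below 0.005 m and z of fresh1 in the frame of seat1 between 0.0186 and 0.0266 m) or (horizontal distance between fresh1 and seat2 below 0.005 m and z of fresh1 in the frame of seat2 between 0.0186 and 0.0266 m)) and ((horizontal distance between fresh2 and seat0 below 0.005 m and z of fresh2 in the frame of seat0 between 0.0186 and 0.0266 m) or (horizontal distance between fresh2 and seat1 below 0.005 m and z of fresh2 in the frame of seat1 between 0.0186 and 0.0266 m) or (horizontal distance between fresh2 and seat2 below 0.005 m and z of fresh2 in the frame of seat2 between 0.0186 and 0.0266 m)) and contact force between the fingers and fresh0 below 0.1 N and contact force between the fingers and fresh1 below 0.1 N and contact force between the fingers and fresh2 below 0.1 N and contact force between the fingers and done0 below 0.1 N and contact force between the fingers and done1 below 0.1 N); the robot touches nothing.
It fails at once if the jar is pushed more than 30 mm from its place (distance of jar from where it was at the start of the episode above 0.03 m).
It fails at once if the wipes is pushed more than 30 mm from its place (distance of wipes from where it was at the start of the episode above 0.03 m).
It fails at once if the beaker is pushed more than 30 mm from its place (distance of beaker from where it was at the start of the episode above 0.03 m).
Of fresh0, fresh1, fresh2 only 2 to 3 are there at a start; the rules pass over those that are not, and their reading is None.
At some moment in a run one of fresh0, fresh1, fresh2 may be knocked a few centimetres aside while the robot is not near it.
Once in a run the grip may slacken for a moment while it holds something.
It also fails if it takes over 208 s, if anything falls off the work surface, if the arm or the gripper's body presses on something with over 40 N, if the wrist force passes 120 N, or if a joint passes its speed limit or range.

ROBOT

A 6-joint arm with a two-finger parallel gripper is mounted at the origin on the work surface. World frame = base frame: x ahead of the robot, y to its left, z up, the work surface at z = 0. Lengths are in m, angles in rad, forces in N, time in s.
With the tool pointing down it reaches from about 0.3 to 0.875 m from the base axis. Payload 6.4 kg.
Tool frame: the origin (TCP) lies between the finger pads; the fingertips stand 19 mm ahead of it and the grasp point (between the pads) is the TCP; z points along the fingers, y is the direction in which the jaws open and shut (so a half turn about z gives the same grasp; the last joint's range is limited). The gripper opens to 85 mm and grips with 20 to 120 N. Pads are 22 mm wide; open, the fingers measure 114 mm over their backs; the gripper's body (76 mm by 85 mm) begins 54 mm behind the grasp point. The pads swing forward as they close: fully open they stand 13 mm farther back than shut.
Start: joints at [0.985, 0.181, 1.607, -0, 1.354, -0.206], TCP at [0.213, 0.534, 0.25] pointing down, gripper open.
Joint ranges: [-2.99, 2.99], [-0.89, 2.07], [0.3, 2.58], [-1.14, 4.28], [0, 2.63], [-3.12, 3.12]. Speed limits (rad/s): [2.57, 2.57, 3.01, 3.14, 3.14, 3.14].

INTERFACE

Orientations are given as a unit quaternion [w, x, y, z].
In Python, from bench import * gives the robot as it stands.
- The arm moves only by the tool apply_moves, never from a script. Its argument "moves" is a list that holds one entry, the list of rows, each a list of 7 numbers: the shift along the tool's x, y, z in cm, then the turn, a rotation vector about the tool's x, y, z in rad, then the opening, from 0 (shut) to 1 (fully open). A call has 1 to 8 rows; each row is the pose to reach, as a shift and turn from the pose commanded when the call began, along the tool's axes at that moment; what a row does not reach only later rows make up. A row lasts 1/10 s, in which the tool goes at most 50 mm and 8.59 degrees, less where a joint would pass 70% of its speed; a pose out of reach is approached as far as the arm can. A call with a gripper value outside its range is refused whole. The fingers move at their own pace and stop on an object; the grip force is fixed at half the most. Time passes only in rows, so rows that repeat a pose let the fingers close. It gives the time, the measured TCP pose, the force and the opening at its end, in the units of the state.
- get_obs(): the state, without advancing time (a new reading comes with each control period).
- camera(name): name is "scene" or "top" or "wrist"; returns the picture (480x640x3 uint8, red, green, blue); there is no depth.
- get_calibration(name): a dict with "vertical_fov" (degrees; the focal length in pixels is half the picture's height over the tangent of half this angle, whatever the lens; pixels are square), "cx", "cy" (the principal point, pixels), "k1" (the pictures are not rectified: a ray, as slopes to the right and down, at radius r is drawn at 1 + k1 r^2 times it, then the intrinsics apply), "R" (3x3) and "t" (3): a world point X has camera coordinates R X + t. Camera axes: x right, y down, z forward; pixel columns grow to the right and rows downward; lengths in m; the calibration is good to about 2 mm. A picture is of the moment at which its call begins: read the wrist's pose just before it. get_calibration takes no time and is no camera call; for the wrist camera it gives the pose at the moment of the call.
- hand_in(): hands the job in, once; it reports no verdict.
The state is a dict: "time_s": time; "q": joint angles; "dq": joint speeds; "joint_efforts": joint torques, N m; "eef_pos": TCP position; "eef_rot": TCP orientation; "wrist_force": force on the tool from outside, world axes, zero at the start; "torque": the same for the moment, N m; "opening": opening from 0.0 (shut) to 1.0 (fully open).
Only numpy, scipy, OpenCV 4.12 (cv2) and the standard library are available. Lean on these libraries where they do the work, as an engineer would, in place of code of your own. Each camera call takes 0.05 s, during which the arm holds its last target. There are 200 camera calls.

## Working session

There is one attempt and no reset: what is moved stays moved. The work goes in short steps, Python scripts to look and compute and a tool call to move; the robot and the scene stay as the last step left them, time stands still between calls to the robot, and variables do not carry over. Pictures are saved under pics/ and viewed, about 12 in all and at most 16, crops included, and the job is handed in when it is done.

Besides the shell and the picture viewer there is one more tool, called after "Emit:" by a JSON object that holds its "name" and its "arguments". apply_moves: Moves the arm, as the interface text tells. Its arguments: {"type":"object","properties":{"moves":{"type":"array","items":{"type":"array","items":{"type":"array","items":{"type":"number"}}}}},"required":["moves"]}

```bash
ls; mkdir -p pics; python3 - <<'E'
from bench import *
import cv2,numpy as np
o=get_obs();print(o)
for n in["scene","top","wrist"]:
    c=get_calibration(n);print(n,c)
    cv2.imwrite(f"pics/{n}0.png",camera(n)[:,:,::-1])
E
```

```text
pics
{'time_s': 0.0, 'q': array([ 9.84727159e-01,  1.81571570e-01,  1.60800397e+00, -1.48875361e-05,
        1.35379586e+00, -2.06299357e-01]), 'dq': array([-0.00101694,  0.00093502,  0.00083713, -0.00086761,  0.0002365 ,
       -0.00143013]), 'joint_efforts': array([ 7.27632250e-04, -4.44862318e+01, -3.51340663e+01, -2.43141112e-04,
        9.19444661e-03, -3.24858945e-05]), 'eef_pos': array([0.21285029, 0.53359398, 0.24936891]), 'eef_rot': array([-3.36503999e-04,  1.88744216e-01,  9.82025881e-01, -8.23284322e-04]), 'wrist_force': array([-0.3851788 , -0.48139409, -0.25858852]), 'torque': array([-0.00152625,  0.05185144, -0.01704323]), 'opening': 0.9994401625282944}
scene {'vertical_fov': 43.170164780252485, 'cx': 318.9392054760998, 'cy': 238.03456433360674, 'k1': 0.051968315743887286, 'R': array([[-7.32102902e-01,  6.81193979e-01,  3.23136416e-04],
       [ 3.63493567e-01,  3.91060299e-01, -8.45543771e-01],
       [-5.76105692e-01, -6.18907591e-01, -5.33906009e-01]]), 't': array([ 0.36188456, -0.15895555,  1.7357198 ])}
top {'vertical_fov': 57.76367970334805, 'cx': 325.89981300422437, 'cy': 234.62709560194642, 'k1': -0.10759366127344087, 'R': array([[-3.36900329e-02, -9.99432211e-01,  4.88084790e-04],
       [-9.76198359e-01,  3.28021416e-02, -2.14384661e-01],
       [ 2.14246926e-01, -7.69909386e-03, -9.76749189e-01]]), 't': array([0.07723758, 0.56375683, 1.04374829])}
wrist {'vertical_fov': 61.31369226800117, 'cx': 312.6110342833543, 'cy': 236.09519702276413, 'k1': -0.01857550686719518, 'R': array([[ 0.37026379,  0.92892598, -0.00111382],
       [ 0.89743526, -0.35740172,  0.25860002],
       [ 0.2398222 , -0.0967498 , -0.96598384]]), 't': array([-0.57443697, -0.03409995,  0.37797164])}
```

View pics/top0.png

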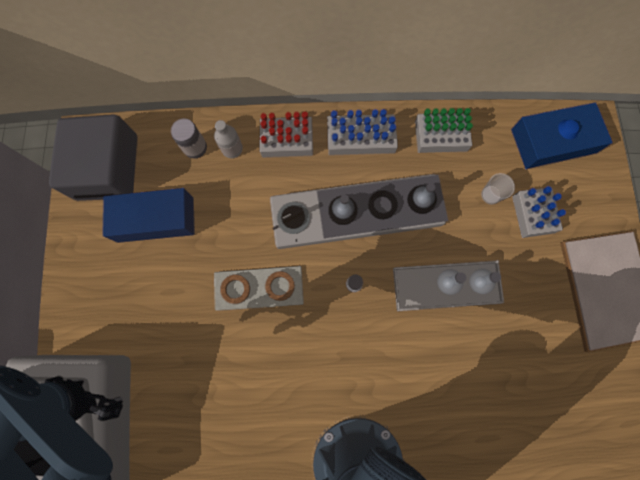

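View pics/scene0.png

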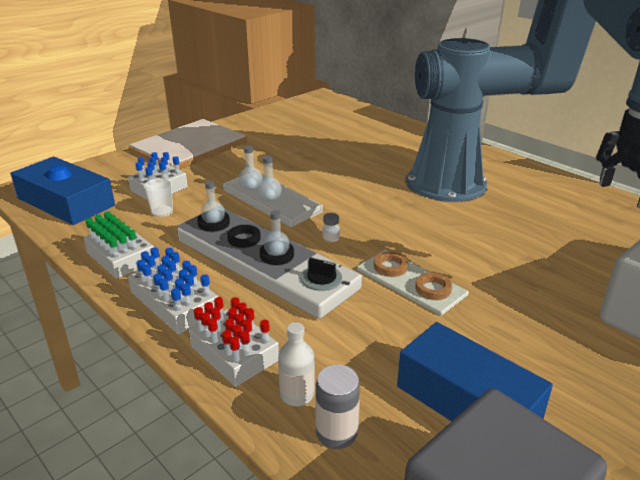

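```bash
cat > h.py <<'E'
from bench import *
import cv2,numpy as np
from scipy.spatial.transform import Rotation as Rn
def K(c):
    f=240/np.tan(np.radians(c["vertical_fov"]/2)); return np.array([[f,0,c["cx"]],[0,f,c["cy"]],[0,0,1.]])
def D(c): return np.array([c["k1"],0,0,0.])
def ray(c,px):
    s=cv2.undistortPointsIter(np.array([[px]],float),K(c),D(c),None,None,(3,50,1e-10))[0,0]
    R=np.array(c["R"]);return -R.T@c["t"],R.T@np.array([s[0],s[1],1])
def onz(c,px,z):
    o,d=ray(c,px);return o+d*(z-o[2])/d[2]
def proj(c,X):
    return cv2.projectPoints(np.atleast_2d(np.array(X,float)),cv2.Rodrigues(np.array(c["R"]))[0],np.array(c["t"]),K(c),D(c))[0][:,0]
def tri(obs):  # list of (c,px): least squares point and residual
    A=np.zeros((3,3));b=np.zeros(3);L=[]
    for c,p in obs:
        o,d=ray(c,p);d=d/np.linalg.norm(d);P=np.eye(3)-np.outer(d,d);A+=P;b+=P@o;L.append((o,P))
    X=np.linalg.solve(A,b);return X,[round(1000*np.linalg.norm(P@(X-o)),1) for o,P in L]
def tool():
    o=get_obs();q=o["eef_rot"];return o["eef_pos"],Rn.from_quat([q[1],q[2],q[3],q[0]])
def shift(target,yaw=None):
    """cm shift along tool axes to world target; turn about tool so tool points down with jaw(y) axis at yaw"""
    p,R=tool();s=R.inv().apply(np.array(target)-p)*100
    r=np.zeros(3)
    if yaw is not None:
        best=None
        for k in(0,np.pi):
            y=np.array([np.cos(yaw+k),np.sin(yaw+k),0]);z=np.array([0,0,-1.]);T=Rn.from_matrix(np.c_[np.cross(y,z),y,z])
            v=(R.inv()*T).as_rotvec()
            if best is None or np.linalg.norm(v)<np.linalg.norm(best):best=v
        r=best
    print("shift cm",s.round(2),"turn",r.round(3));return s,r
def snap(n,name):
    c=get_calibration(n);im=camera(n)[:,:,::-1].copy();cv2.imwrite(f"pics/{name}.png",im);return c,im
E
python3 - <<'E'
from h import *
c=get_calibration("top")
for n,p,z in[("park",(236,289),.03),("park",(281,287),.03),("dial",(293,217),.085),("s",(343,209),.063),("s",(383,205),.063),("s",(424,197),.063),("fr",(450,282),.04),("fr",(483,282),.04),("jar",(355,282),.06),("wipes",(148,205),.085),("beaker",(497,188),.08)]:
    print(n,onz(c,p,z).round(3))
w=get_calibration("wrist");p,R=tool();C=-w["R"].T@w["t"]
print("cam in tool",R.inv().apply(C-p),R.inv().apply(w["R"][2]), "jaw",R.as_matrix().round(2))
shift([.42,-.03,.40],np.pi/2)
E
```

```text
park [0.438 0.293 0.03 ]
park [0.44  0.177 0.03 ]
dial [0.609 0.139 0.085]
s [0.632 0.012 0.063]
s [ 0.639 -0.092  0.063]
s [ 0.657 -0.2    0.063]
fr [ 0.436 -0.255  0.04 ]
fr [ 0.433 -0.341  0.04 ]
jar [ 0.443 -0.01   0.06 ]
wipes [0.654 0.513 0.085]
beaker [ 0.671 -0.391  0.08 ]
cam in tool [ 6.50177834e-02  8.06206935e-05 -1.23795097e-01] [-2.58909130e-01  5.19542593e-04  9.65901544e-01] jaw [[-0.93  0.37 -0.  ]
 [ 0.37  0.93 -0.  ]
 [ 0.   -0.   -1.  ]]
shift cm [-40.12 -44.7  -14.99] turn [-0.001 -0.001 -0.38 ]
```

View pics/wrist0.png

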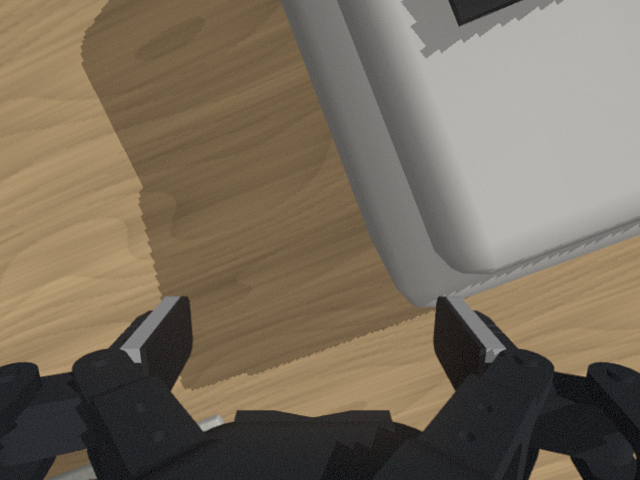

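Emit:
{"name": "apply_moves", "arguments": {"moves": [[[-34,-16,-15,0,0,-0.38,1],[-34,-16,-15,0,0,-0.38,1],[-34,-16,-15,0,0,-0.38,1],[-34,-16,-15,0,0,-0.38,1],[-34,-16,-15,0,0,-0.38,1],[-34,-16,-15,0,0,-0.38,1],[-34,-16,-15,0,0,-0.38,1],[-34,-16,-15,0,0,-0.38,1]]]}}

```text
time_s: 0.95
eef_pos: [0.4637, 0.2649, 0.397]
eef_rot: [-0.0, -0.0, 1.0, 0.0]
wrist_force: [1.3, 0.1, 0.6]
opening: 1.001
```

```bash
python3 - <<'E'
from h import *
print(tool()[0]); shift([.65,.06,.42],np.pi/2)
E
```

```text
[0.46374934 0.26493916 0.39700288]
shift cm [-18.62 -20.5   -2.3 ] turn [ 0. -0.  0.]
```

Emit:
{"name": "apply_moves", "arguments": {"moves": [[[-18.6,-20.5,-2.3,0,0,0,1],[-18.6,-20.5,-2.3,0,0,0,1],[-18.6,-20.5,-2.3,0,0,0,1],[-18.6,-20.5,-2.3,0,0,0,1],[-18.6,-20.5,-2.3,0,0,0,1],[-18.6,-20.5,-2.3,0,0,0,1],[-18.6,-20.5,-2.3,0,0,0,1],[-18.6,-20.5,-2.3,0,0,0,1]]]}}

```text
time_s: 1.75
eef_pos: [0.6489, 0.0612, 0.4184]
eef_rot: [-0.001, 0.0, 1.0, 0.0]
wrist_force: [0.2, 0.2, -0.4]
opening: 1.0
```

```bash
python3 - <<'E'
from h import *
print(tool()[0]); snap("wrist","w1")
E
```

```text
[0.64892785 0.06121025 0.41839093]
```

View pics/w1.png

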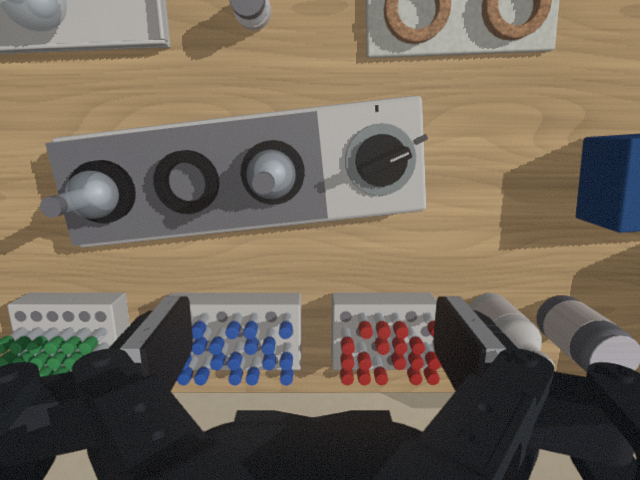

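```bash
cat >> h.py <<'E'
from scipy.optimize import least_squares
def ringfit(c,mask,px,z,r=.038,sel=None):
    """fit circle of radius r to the outline (far half from the camera) of the blob around px, on plane z"""
    m=cv2.morphologyEx(mask,cv2.MORPH_CLOSE,np.ones((5,5)));n,l,st,ce=cv2.connectedComponentsWithStats(m)
    d=[np.min(np.hypot(*(np.argwhere(l==i)[:,::-1]-px).T)) if st[i,4]>150 else 1e9 for i in range(1,n)]
    b=(l==1+int(np.argmin(d))).astype(np.uint8)
    h=cv2.convexHull(max(cv2.findContours(b,cv2.RETR_EXTERNAL,cv2.CHAIN_APPROX_NONE)[0],key=cv2.contourArea))
    full=np.zeros_like(b);cv2.drawContours(full,[h],-1,1,-1)
    pts=cv2.findContours(full,cv2.RETR_EXTERNAL,cv2.CHAIN_APPROX_NONE)[0][0][:,0]
    P=np.array([onz(c,p.astype(float),z)[:2] for p in pts]);C=(-np.array(c["R"]).T@c["t"])[:2]
    x=onz(c,px,z)[:2]
    for _ in range(4):
        u=(x-C)/np.linalg.norm(x-C);k=(P-x)@u>0.0
        x=least_squares(lambda q:np.hypot(*(P[k]-q).T)-r,x,loss="soft_l1",f_scale=.001).x
    e=np.hypot(*(P[k]-x).T)-r
    return x,e.std()*1000
E
python3 - <<'E'
from h import *
c=get_calibration("wrist");im=cv2.imread("pics/w1.png")
hsv=cv2.cvtColor(im,cv2.COLOR_BGR2HSV)
dark=(hsv[...,2]<48).astype(np.uint8); dark[290:]=0
cv2.imwrite("pics/dark.png",dark*255)
X=[]
for px in[(118,215),(160,195),(250,190)]:
    x,e=ringfit(c,dark,px,.063);X.append(x);print("seat",x.round(4),round(e,2),proj(c,[*x,.063]).round(0))
X=np.array(X);print(np.linalg.norm(np.diff(X,axis=0),axis=1))
ys=np.array([-.155,-.05,.055])
f=lambda q:(np.c_[q[0]-np.sin(q[2])*ys,q[1]+np.cos(q[2])*ys]-X).ravel()
s=least_squares(f,[.62,-.05,0]);print("mixer",s.x.round(4),(s.fun*1000).round(1))
q=s.x;M=lambda a,b:np.array([q[0]+np.cos(q[2])*a-np.sin(q[2])*b,q[1]+np.sin(q[2])*a+np.cos(q[2])*b])
d=M(0,.185);print("dial",d,proj(c,[*d,.089]),"tick",proj(c,[*M(-.05,.185),.045]))
for n,p,z in[("ptr",(411,154),.089),("tab",(421,138),.05),("tick",(377,108),.045)]:
    v=onz(c,p,z)[:2]-d;print(n,v,"angle",q[2]-(np.arctan2(-v[1],-v[0])))
orange=((hsv[...,0]<16)&(hsv[...,1]>90)&(hsv[...,2]>60)).astype(np.uint8);orange[60:]=0;orange[:,:370]=0
cv2.imwrite("pics/o.png",np.hstack([im[80:250,300:460].repeat(3,0).repeat(3,1)]))
E
```

```text
seat [ 0.6559 -0.1878] 2.55 [[103. 191.]]
seat [ 0.6453 -0.088 ] 0.55 [[186. 182.]]
seat [0.633  0.0155] 0.67 [[273. 171.]]
[0.1003684  0.10425293]
mixer [ 0.6392 -0.0371  0.1118] [ 0.6 -3.3 -0.6  1.2 -0.   2.1]
dial [0.61853306 0.14673935] [[388.87118293 160.85552855]] tick [[379.35222267 115.33699493]]
ptr [-0.00751715  0.02407248] angle 1.3799179106803023
tab [-0.02385881  0.04415891] angle 1.1872334072439898
tick [-0.05797812 -0.00869102] angle -0.03699558839699668
```

View pics/o.png

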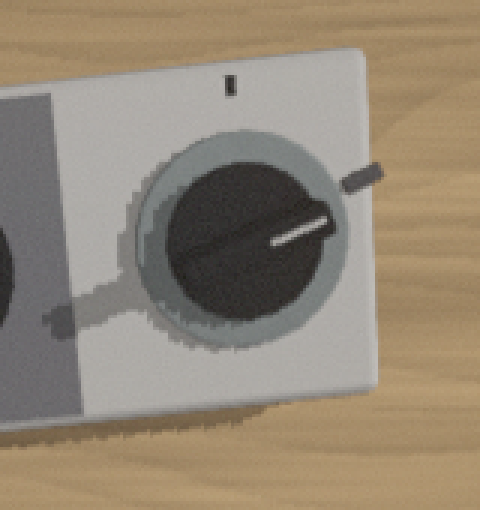

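Emit:
{"name": "apply_moves", "arguments": {"moves": [[[4,5,16,0,0,0,1],[4,5,16,0,0,0,1],[4,5,16,0,0,0,1],[4,5,16,0,0,0,1],[4,5,16,0,0,0,1]]]}}

```text
time_s: 2.3
eef_pos: [0.605, 0.1142, 0.2554]
eef_rot: [-0.004, -0.002, 1.0, 0.0]
wrist_force: [0.4, -1.0, 0.4]
opening: 1.001
```

```bash
python3 - <<'E'
from h import *
print(tool()[0]); snap("wrist","w2")
E
```

```text
[0.60502898 0.11415829 0.25541909]
```

View pics/w2.png

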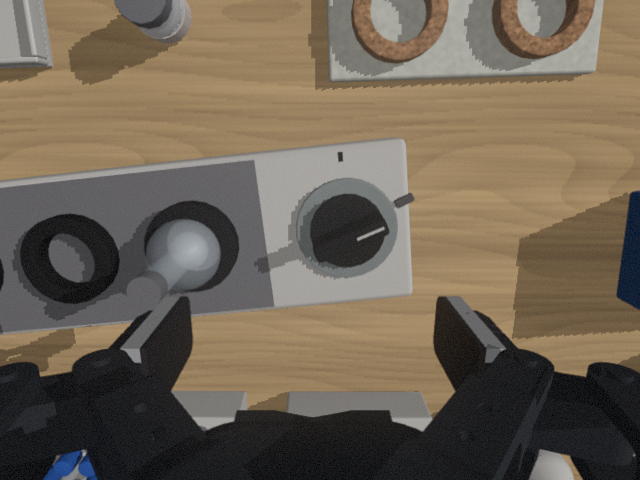

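```bash
cat > mix.py <<'E'
from h import *
def mixfit(X,ys):
    X=np.array(X);ys=np.array(ys)
    s=least_squares(lambda q:(np.c_[q[0]-np.sin(q[2])*ys,q[1]+np.cos(q[2])*ys]-X).ravel(),[.62,-.05,.1])
    return s.x,(s.fun*1000).round(1)
def M(q,a,b): return np.array([q[0]+np.cos(q[2])*a-np.sin(q[2])*b,q[1]+np.sin(q[2])*a+np.cos(q[2])*b])
E
python3 - <<'E'
from mix import *
c=get_calibration("wrist");im=cv2.imread("pics/w2.png");C=-c["R"].T@c["t"];print(C)
hsv=cv2.cvtColor(im,cv2.COLOR_BGR2HSV)
dark=(hsv[...,2]<48).astype(np.uint8); dark[292:]=0;dark[:,:15]=0
X=[]
for px,z,r in[((35,270),.063,.038),((160,220),.063,.038),((345,205),.072,.031)]:
    x,e=ringfit(c,dark,px,z,r);X.append(x);print(x.round(4),round(e,2),proj(c,[*x,z]).round(0))
q,r=mixfit(X[:2],[-.05,.055]);print(q.round(4),r,"dial",M(q,0,.185),proj(c,[*M(q,0,.185),.072]))
q,r=mixfit(X,[-.05,.055,.185]);print(q.round(4),r,"dial",M(q,0,.185))
d=M(q,0,.185)
tk=onz(c,(340,157),.045)[:2]; tb=onz(c,(404.5,200),.05)[:2]
for n,v in(("tick",tk-d),("tab",tb-d),("ptr",onz(c,(386,228.5),.089)[:2]-onz(c,(358,240),.089)[:2])):
    print(n,v.round(4),np.hypot(*v).round(4),"angle",(q[2]-np.arctan2(-v[1],-v[0])).round(3) if n!="ptr" else (q[2]-np.arctan2(-v[1],-v[0])).round(3))
a=1.4;print(proj(c,[[*M(q,-.0,.185),.089]]))
shift([*d,.2])
E
```

```text
[0.54261492 0.11311719 0.38254858]
[ 0.6439 -0.0933] 3.25 [[ 64. 254.]]
[0.6355 0.0144] 2.32 [[192. 245.]]
[0.6189 0.1397] 1.04 [[346. 229.]]
[ 0.6399 -0.0419  0.0774] [-0.1  1.5  0.1 -1.5] dial [0.62559701 0.14252479] [[349.22204145 236.92322854]]
[ 0.6396 -0.0427  0.1076] [ 1.1  0.9 -1.8 -2.4  0.8  1.5] dial [0.61972362 0.14125047]
tick [-0.0548 -0.0055] 0.0551 angle 0.007
tab [-0.0202  0.0485] 0.0525 angle 1.284
ptr [-0.009   0.0206] 0.0225 angle 1.268
[[349.71660491 235.21006314]]
shift cm [-1.27  2.79  5.86] turn [0. 0. 0.]
```

```bash
python3 - <<'E'
from mix import *
c2=get_calibration("wrist");im=cv2.imread("pics/w2.png")
# w1 calibration: same rotation approx, shift by TCP difference
hsv=cv2.cvtColor(im,cv2.COLOR_BGR2HSV)
m=((hsv[...,1]<45)&(hsv[...,2]>140)).astype(np.uint8);m[:130]=0;m[300:]=0;m[:,:230]=0;m[:,430:]=0
# edge lines of white end of deck: top (-x) edge, right (+y) edge, bottom (+x) edge, in world on z=.045
def edge(axis,rng,first):
    P=[]
    for k in rng:
        v=np.flatnonzero(m[:,k] if axis=="c" else m[k]); v=v[0]if first else v[-1]+1
        P.append(onz(c2,(k+.0,v-.5) if axis=="c" else (v-.5,k),.045)[:2])
    P=np.array(P);l=cv2.fitLine(P.astype(np.float32),cv2.DIST_HUBER,0,1e-4,1e-4).ravel();return l
T=edge("c",range(275,398),True);B=edge("c",range(285,405),False);Rt=edge("r",range(150,290),False)
for l in(T,B,Rt):print(l.round(4))
def yawof(l,a): v=l[:2]*np.sign(l[a]);return v
for n,l in(("T",T),("B",B)):
    v=yawof(l,1);print(n,"yaw",np.arctan2(-v[0],v[1]))
v=yawof(Rt,0);print("R yaw",np.arctan2(v[1],v[0]))
yaw=np.mean([np.arctan2(-yawof(l,1)[0],yawof(l,1)[1]) for l in(T,B)])
ex=np.array([np.cos(yaw),np.sin(yaw)]);ey=np.array([-ex[1],ex[0]])
xt,xb,yr=T[2:]@ex,B[2:]@ex,Rt[2:]@ey;print("depth",xb-xt)
for x0 in(xt+.07,xb-.07,(xt+xb)/2):
    o=x0*ex+(yr-.225)*ey;q=[*o,yaw];print("mixer",np.round(q,4),"dial",M(q,0,.185).round(4),"seats",[M(q,0,y).round(4) for y in(-.155,-.05,.055)])
E
```

```text
[ 0.1086 -0.9941  0.5551  0.1322]
[ 0.0321 -0.9995  0.6906  0.1324]
[0.994  0.1094 0.6107 0.195 ]
T yaw 0.108783565
B yaw 0.032155354
R yaw 0.109592974
depth 0.13513845
mixer [ 0.6367 -0.0287  0.0705] dial [0.6236 0.1559] seats [array([ 0.6476, -0.1833], dtype=float32), array([ 0.6402, -0.0786], dtype=float32), array([0.6328, 0.0262], dtype=float32)]
mixer [ 0.6318 -0.029   0.0705] dial [0.6188 0.1555] seats [array([ 0.6427, -0.1836], dtype=float32), array([ 0.6353, -0.0789], dtype=float32), array([0.628 , 0.0258], dtype=float32)]
mixer [ 0.6342 -0.0288  0.0705] dial [0.6212 0.1557] seats [array([ 0.6452, -0.1835], dtype=float32), array([ 0.6378, -0.0787], dtype=float32), array([0.6304, 0.026 ], dtype=float32)]
```

```bash
python3 - <<'E'
from mix import *
print(tool()[0],tool()[1].as_rotvec())
c,im=snap("wrist","w3")
v=im.max(2).astype(int)
print("ring1 row255",v[255,10:130:3]);print("col 70",v[200:310:3,70]);print("ring2 col 192",v[190:300:3,192]);print("row 215",v[215,140:245:3])
print("disc row 231",v[231,285:410:3])
E
```

```text
[0.60729628 0.11327763 0.25860404] [ 4.61986977e-03 -3.13899432e+00 -9.74678973e-05]
ring1 row255 [100  96  72  65  66  33  32  33  28  31  27  27  30  35  38 101 100  98
 101  97 102  99 101  98  86  69  67  69  69  32  40  30  36  31  32  15
  11  30  68  65]
col 70 [ 99 101  97  55  23  29  32  40  26  35  70  63  71  70 103  97  99  99
  98  97  95  96  96  99  97  42  28  15  31  19  27  25  32  66  64  67
  68]
ring2 col 192 [ 99 101  59  38  38  45  43  39  64 116 127 129 135 151 163 163 169 175
 179 181 173 168 162 155 147 121 112 107 104  98  96  79  50  99 100 102
 101]
row 215 [ 99 103  90  63  71  38  38  35  29  39  36  46  66  81  89  96  92  97
  76  54  41  45  47  38  46  41  42  41  44  39  42 103 105 101 103]
disc row 231 [164 167 120 119 103 120  85  88  90  50  45  42  42  42  39  31  40  34
  42  41  40  43  42  47  34  90 167 154  96  41  46  41  47  40 119 120
 119 126 167 166 167 177]
```

```bash
python3 - <<'E'
from mix import *
c=get_calibration("wrist");im=cv2.imread("pics/w3.png")
v=cv2.medianBlur(im,3).max(2);m=(v<54).astype(np.uint8);m[292:]=0;m[:,:15]=0
n,l,st,ce=cv2.connectedComponentsWithStats(m)
for i in range(1,n):
    if st[i,4]>100:print(st[i],ce[i].round(0))
ov=im.copy();ov[m>0]=(0,0,255)
X=[]
for px,z,r in[((35,255),.063,.038),((165,215),.063,.038),((345,210),.072,.031)]:
    x,e=ringfit(c,m,px,z,r);X.append(x);print(x.round(4),round(e,2),proj(c,[*x,z]).round(0))
    for a in np.linspace(0,6.28,60):
        p=proj(c,[x[0]+r*np.cos(a),x[1]+r*np.sin(a),z])[0];cv2.circle(ov,tuple(int(t) for t in p),0,(0,255,0),-1)
cv2.imwrite("pics/ov.png",cv2.resize(ov[140:310,:440],None,fx=1.8,fy=1.8))
E
```

```text
[ 616  188   24  104 1638] [631. 246.]
[ 312  190   77   72 4096] [347. 226.]
[ 147  196   93   90 2459] [205. 228.]
[  23  209   99   83 4922] [ 72. 252.]
[ 0.646  -0.0923] 1.95 [[ 68. 253.]]
[0.6349 0.0147] 2.05 [[194. 241.]]
[0.6181 0.1398] 0.91 [[347. 224.]]
```

View pics/ov.png

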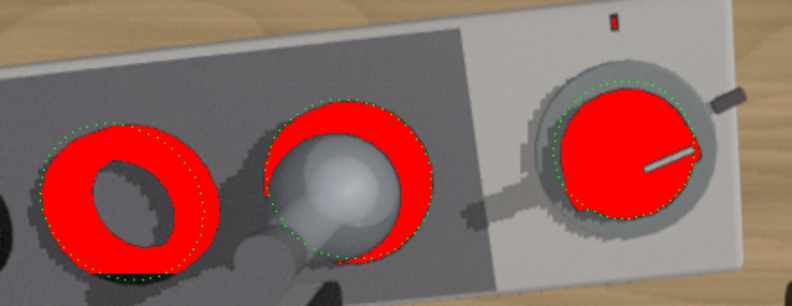

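```bash
python3 - <<'E'
s=open('h.py').read()
s=s.replace('cv2.imwrite(f"pics/{name}.png",im);return','cv2.imwrite(f"pics/{name}.png",im);pickle.dump(c,open(f"pics/{name}.pkl","wb"));return').replace("import cv2,","import pickle,cv2,")
s+='''
def load(name): return pickle.load(open(f"pics/{name}.pkl","rb")),cv2.imread(f"pics/{name}.png")
'''
open('h.py','w').write(s)
E
python3 - <<'E'
from mix import *
c=get_calibration("wrist");im=cv2.imread("pics/w3.png");pickle.dump(c,open("pics/w3.pkl","wb"))
v=cv2.medianBlur(im,3).max(2);m=(v<54).astype(np.uint8);m[285:,110:]=0;m[340:]=0;m[:,:15]=0
X=[]
for px,z,r in[((35,255),.063,.038),((165,215),.063,.038)]+[((345,210),z,.031) for z in(.045,.05,.055,.06)]:
    x,e=ringfit(c,m,px,z,r);X.append(x);print(x.round(4),round(e,2),proj(c,[*x,z]).round(0))
q,r=mixfit(X[:3],[-.05,.055,.185]);print(q.round(4),r,M(q,0,.185))
shift([*M(q,0,.185),.25],q[2]+np.pi/2)
E
```

```text
[ 0.6487 -0.0923] 0.3 [[ 68. 256.]]
[0.6333 0.0158] 2.57 [[195. 239.]]
[0.6275 0.1432] 1.52 [[348. 227.]]
[0.6258 0.1426] 1.37 [[348. 227.]]
[0.624 0.142] 1.21 [[348. 226.]]
[0.6223 0.1414] 1.09 [[347. 226.]]
[ 0.6421 -0.0408  0.0882] [-2.2  1.6  3.9 -1.8 -1.7  0.2] [0.62577889 0.14343564]
shift cm [-1.69  3.08  1.08] turn [-0.     0.001 -0.086]
```

```bash
cat >> mix.py <<'E'
Q=np.array([.6433,-.0426,.109])
def pointer(c,im,q=Q,z=.089):
    """angle of the dial from its white line"""
    d=M(q,0,.185);p=proj(c,[*d,z])[0];yy,xx=np.mgrid[:480,:640]
    P=np.argwhere((im.max(2)>105)&(np.hypot(xx-p[0],yy-p[1])<32*405/400*(.031/.031)))
    W=np.array([onz(c,t[::-1].astype(float),z)[:2] for t in P]);k=np.hypot(*(W-d).T)<.03;W=W[k]
    v,_,_,_=[a for a in cv2.fitLine(W.astype(np.float32),cv2.DIST_HUBER,0,1e-4,1e-4).ravel()][:4] if 0 else (cv2.fitLine(W.astype(np.float32),cv2.DIST_HUBER,0,1e-4,1e-4).ravel()[:2],0,0,0)
    mid=W.mean(0)-d;v=v*np.sign(v@mid);return len(W),(mid*1000).round(1),q[2]-np.arctan2(-v[1],-v[0])
E
python3 - <<'E'
from mix import *
c,im=load("w3")
print(pointer(c,im)); d=M(Q,0,.185);print(d)
pr=proj(c,[[*d,.045],[*M(Q,-.05,.185),.045]]);print(pr)
# tab: dark (60..100) pixels in annulus 46..60 mm on z=.05
yy,xx=np.mgrid[180:225,380:425];S=[]
for y,x in zip(yy.ravel(),xx.ravel()):
    w=onz(c,(float(x),float(y)),.05)[:2]
    if .046<np.hypot(*(w-d))<.060 and im[y,x].max()<110:S.append(w)
S=np.array(S);v=S.mean(0)-d;print(len(S),np.hypot(*v),"tab",Q[2]-np.arctan2(-v[1],-v[0]))
l=cv2.fitLine(S.astype(np.float32),cv2.DIST_HUBER,0,1e-4,1e-4).ravel()[:2];l=l*np.sign(l@v);print("tabline",Q[2]-np.arctan2(-l[1],-l[0]))
shift([*d,.20],.40)
E
```

```text
(339, array([14. ,  9.7]), np.float64(-2.5861705290826635))
[0.62317491 0.1413021 ]
[[345.82059329 222.55608537]
 [340.67725474 164.14406157]]
144 0.053049118416688655 tab 1.2048616686282663
tabline 1.2195736483534612
shift cm [-1.42  2.87  6.08] turn [1.000e-03 1.000e-03 1.173e+00]
```

Emit:
{"name": "apply_moves", "arguments": {"moves": [[[-1.4,2.9,6,0,0,0.15,0.7],[-1.4,2.9,6,0,0,0.3,0.7],[-1.4,2.9,6,0,0,0.45,0.7],[-1.4,2.9,6,0,0,0.6,0.7],[-1.4,2.9,6,0,0,0.75,0.7],[-1.4,2.9,6,0,0,0.9,0.7],[-1.4,2.9,6,0,0,1.05,0.7],[-1.4,2.9,6,0,0,1.16,0.7]]]}}

```text
time_s: 3.2
eef_pos: [0.6251, 0.1404, 0.2028]
eef_rot: [0.002, 0.55, 0.835, 0.002]
wrist_force: [0.0, 0.1, 0.7]
opening: 0.699
```

```bash
python3 - <<'E'
from mix import *
d=M(Q,0,.185);shift([*d,.082],.41);snap("wrist","w4")
E
```

```text
shift cm [ 0.18 -0.2  12.08] turn [ 0.005  0.002 -0.005]
```

View pics/w4.png

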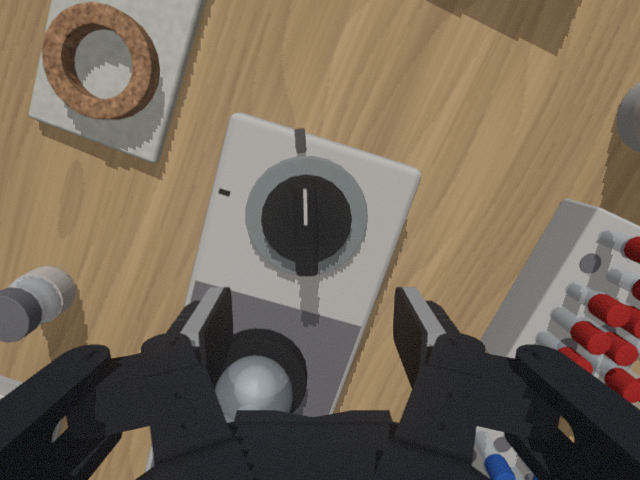

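Emit:
{"name": "apply_moves", "arguments": {"moves": [[[0.2,-0.2,5,0,0,0,0.7],[0.2,-0.2,9,0,0,0,0.6],[0.2,-0.2,12,0,0,0,0.6],[0.2,-0.2,12,0,0,0,0.4],[0.2,-0.2,12,0,0,0,0],[0.2,-0.2,12,0,0,0,0],[0.2,-0.2,12,0,0,0,0],[0.2,-0.2,12,0,0,0,0]]]}}

```text
time_s: 4.05
eef_pos: [0.621, 0.1411, 0.0818]
eef_rot: [0.001, 0.547, 0.837, -0.0]
wrist_force: [-5.3, -2.6, 4.6]
opening: 0.151
```

Emit:
{"name": "apply_moves", "arguments": {"moves": [[[0,0,0,0,0,-0.15,0],[0,0,0,0,0,-0.3,0],[0,0,0,0,0,-0.45,0],[0,0,0,0,0,-0.6,0],[0,0,0,0,0,-0.75,0],[0,0,0,0,0,-0.9,0],[0,0,0,0,0,-1.05,0],[0,0,0,0,0,-1.2,0]]]}}

```text
time_s: 4.85
eef_pos: [0.6219, 0.1428, 0.0819]
eef_rot: [0.002, -0.023, 1.0, 0.001]
wrist_force: [2.0, 4.3, 0.1]
opening: 0.154
```

Emit:
{"name": "apply_moves", "arguments": {"moves": [[[0,0,0,0,0,-0.08,0],[0,0,0,0,0,-0.08,0],[0,0,0,0,0,-0.08,0]]]}}

```text
time_s: 5.15
eef_pos: [0.6219, 0.1429, 0.0818]
eef_rot: [0.002, -0.059, 0.998, 0.001]
wrist_force: [0.6, 6.5, 2.5]
opening: 0.153
```

```bash
python3 - <<'E'
from mix import *
o=get_obs();print(o["torque"].round(2),o["wrist_force"].round(1));y=tool()[1].as_matrix()[:,1];print(np.arctan2(y[1],y[0]),tool()[0])
E
```

```text
[ 1.1   0.09 -0.5 ] [0.6 6.5 2.5]
1.6885517103418293 [0.62188434 0.14293995 0.08183851]
```

Emit:
{"name": "apply_moves", "arguments": {"moves": [[[0,0,0,0,0,0,0.5],[0,0,0,0,0,0,0.8],[0,0,-5,0,0,0,1],[0,0,-10,0,0,0,1],[2,-3,-14,0,0,0.12,1],[4,-7,-19,0,0,0.12,1],[6,-10,-23,0,0,0.12,1],[6,-13,-27,0,0,0.12,1]]]}}

```text
time_s: 5.95
eef_pos: [0.5757, 0.0186, 0.3324]
eef_rot: [-0.0, 0.0, 1.0, -0.0]
wrist_force: [1.2, -0.7, -0.0]
opening: 1.0
```

```bash
python3 - <<'E'
from mix import *
shift([.55,0,.45],np.pi/2)
E
```

```text
shift cm [  2.58  -1.87 -11.76] turn [-0.001 -0.001 -0.   ]
```

Emit:
{"name": "apply_moves", "arguments": {"moves": [[[1.6,-1.9,-5,0,0,0,1],[2.6,-1.9,-10,0,0,0,1],[2.6,-1.9,-11.8,0,0,0,1],[2.6,-1.9,-11.8,0,0,0,1],[2.6,-1.9,-11.8,0,0,0,1],[2.6,-1.9,-11.8,0,0,0,1]]]}}

```text
time_s: 6.55
eef_pos: [0.551, 0.0008, 0.4468]
eef_rot: [-0.001, 0.0, 1.0, 0.0]
wrist_force: [0.4, -0.3, 0.3]
opening: 1.005
```

```bash
python3 - <<'E'
from mix import *
print(tool()[0]);c,im=snap("wrist","w5")
print(pointer(c,im))
v=cv2.medianBlur(im,3).max(2);m=(v<54).astype(np.uint8);m[290:]=0
for i in range(3):
    s=M(Q,0,-.155+.105*i)
    p=proj(c,[*s,.063])[0];
    try: x,e=ringfit(c,m,p,.063);print(i,p.round(0),s,x.round(4),round(e,2))
    except Exception as ex:print(ex)
E
```

```text
[0.55097007 0.00075033 0.44682321]
(406, array([ 9.4, 13.1]), np.float64(0.8990672505409465))
0 [163. 265.] [ 0.66016156 -0.19668013] [ 0.6515 -0.1891] 3.15
1 [242. 257.] [ 0.64873921 -0.09230327] [ 0.6444 -0.0899] 0.6
2 [321. 248.] [0.63731686 0.0120736 ] [0.63   0.0123] 1.82
```

View pics/w5.png

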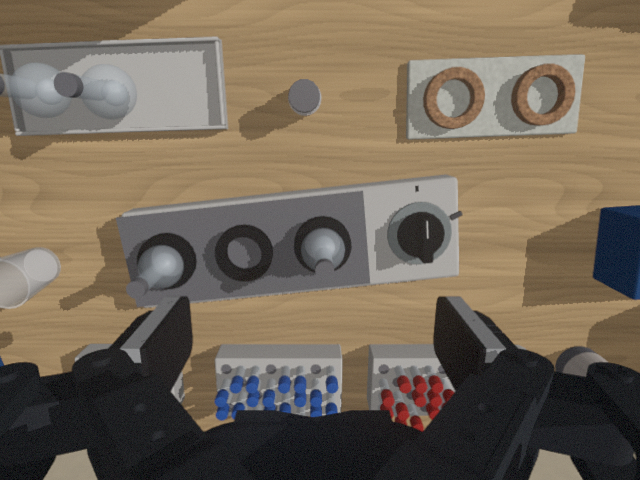

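```bash
cat >> h.py <<'E'
def ring2(c,mask,x0,zt,zb,r=.038):
    cn=cv2.findContours(mask,cv2.RETR_EXTERNAL,cv2.CHAIN_APPROX_NONE)[0]
    pts=np.vstack([k[:,0] for k in cn if len(k)>25]).astype(float)
    p=proj(c,[*x0,zt])[0];pts=pts[np.hypot(*(pts-p).T)<90]
    A=np.array([onz(c,t,zt)[:2] for t in pts]);B=np.array([onz(c,t,zb)[:2] for t in pts])
    f=lambda q,A,B:np.minimum(np.hypot(*(A-q).T),np.hypot(*(B-q).T))-r
    x=np.array(x0)
    for tol in(.015,.01,.006,.004,.003,.003):
        k=abs(f(x,A,B))<tol
        x=least_squares(f,x,loss="soft_l1",f_scale=.001,args=(A[k],B[k])).x
    return x,k.sum(),round(f(x,A[k],B[k]).std()*1000,2)
def darkmask(im,t=54): return (cv2.medianBlur(im,3).max(2)<t).astype(np.uint8)
def cork(im):
    h=cv2.cvtColor(cv2.medianBlur(im,3),cv2.COLOR_BGR2HSV);return ((h[...,0]<15)&(h[...,1]>85)).astype(np.uint8)
E
python3 - <<'E'
from mix import *
for n in("w3","w5"):
    c,im=load(n);m=darkmask(im);
    if n=="w5":m[290:]=0
    else: m[285:,110:]=0;m[:,:15]=0
    for i in(0,1,2):
        if n=="w3" and i==0: continue
        x=ring2(c,m,M(Q,0,-.155+.105*i),.063,.045);print(n,i,x[0].round(4),*x[1:])
    mc=cork(im);print(mc.sum())
    for g in([.44,.177],[.438,.293]):
        x=ring2(c,mc,g,.03,.012);print(n,"park",x[0].round(4),*x[1:])
E
```

```text
w3 1 [ 0.6494 -0.0931] 262 0.44
w3 2 [0.6386 0.0113] 198 0.8
5423
w3 park [0.4474 0.1828] 172 0.92
w3 park [0.443  0.2994] 153 0.99
w5 0 [ 0.6597 -0.1972] 104 0.94
w5 1 [ 0.6463 -0.0907] 159 0.55
w5 2 [0.637  0.0135] 116 0.99
5480
w5 park [0.449  0.1803] 119 1.24
w5 park [0.4422 0.3024] 112 1.15
```

```bash
python3 - <<'E'
from mix import *
X=[[.6494,-.0931],[.6386,.0113],[.6597,-.1972],[.6463,-.0907],[.637,.0135]]
q,r=mixfit(X,[-.05,.055,-.155,-.05,.055]);print(q.round(4),r)
for n in("w3","w5"):
    c,im=load(n)
    for i in(0,2):
        s=M(q,0,-.155+.105*i);print(n,i,s.round(4),"bulb",proj(c,[*s,.0774])[0].round(1),"stop",proj(c,[*s,.1554])[0].round(1))
c,im=load("w5");print([proj(c,p)[0].round(0) for p in([.448,.1815,.03],[.443,.298,.03])])
a=im[210:310,100:370];a=cv2.resize(a,None,fx=2.9,fy=2.9,interpolation=cv2.INTER_CUBIC);
c3,i3=load("w3");b=cv2.resize(i3[190:310,100:260],None,fx=2.4,fy=2.4,interpolation=cv2.INTER_CUBIC);b=cv2.copyMakeBorder(b,0,2,0,a.shape[1]-b.shape[1],0)
cv2.imwrite("pics/z1.png",np.vstack([a,b]))
E
```

```text
[ 0.6432 -0.0424  0.103 ] [-1.   1.  -1.   1.  -0.5  0.6  2.1 -1.4  0.6 -1.2]
w3 0 [ 0.6592 -0.1966] bulb [-64.8 273.5] stop [-172.1  316. ]
w3 2 [0.6376 0.0123] bulb [186.1 249.1] stop [147.5 286.5]
w5 0 [ 0.6592 -0.1966] bulb [159.5 267.5] stop [133.8 290.9]
w5 2 [0.6376 0.0123] bulb [321.5 251.6] stop [323.  272.6]
[array([454.,  98.]), array([546.,  95.])]
```

View pics/z1.png

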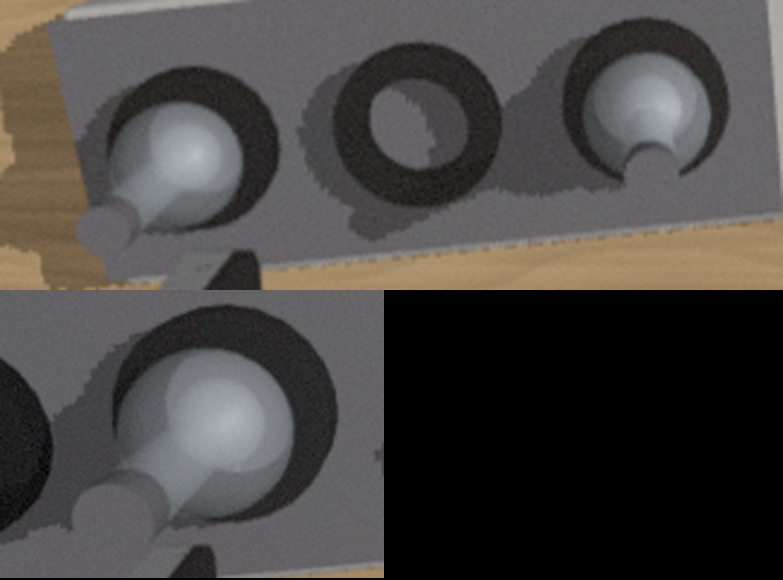

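Emit:
{"name": "apply_moves", "arguments": {"moves": [[[4,12,5,0,0,0,1],[8,24,12,0,0,0,1],[8,24,15,0,0,0,1],[8,24,15,0,0,0,1],[8,24,15,0,0,0,1],[8,24,15,0,0,0,1],[8,24,15,0,0,0,1],[8,24,15,0,0,0,1]]]}}

```text
time_s: 7.4
eef_pos: [0.4703, 0.2411, 0.2969]
eef_rot: [-0.002, -0.001, 1.0, -0.001]
wrist_force: [0.7, -1.2, -0.2]
opening: 0.999
```

```bash
python3 - <<'E'
from mix import *
print(tool()[0],get_obs()["dq"].round(3));c,im=snap("wrist","w6")
h=cv2.cvtColor(im,cv2.COLOR_BGR2HSV)
p=proj(c,[[.448,.1815,.03],[.443,.299,.03]]).round(0);print(p)
for a in p.astype(int):
    print([tuple(int(t) for t in h[a[1],a[0]+k]) for k in(-55,-50,-45,-38,-30,0,30,38,45,50,55)])
mc=cork(im)
for g in([.448,.1815],[.443,.299]):
    x=ring2(c,mc,g,.03,.012);print("park",x[0].round(4),*x[1:])
ov=im.copy();ov[mc>0]=(0,0,255);cv2.imwrite("pics/ov6.png",ov[:330])
E
```

```text
[0.47025503 0.24114095 0.29686849] [-0.04  -0.024 -0.039 -0.005  0.005 -0.004]
[[251. 174.]
 [373. 170.]]
[(17, 95, 107), (26, 18, 113), (20, 20, 112), (17, 42, 115), (14, 103, 141), (27, 14, 162), (13, 103, 138), (15, 105, 143), (38, 19, 160), (30, 15, 157), (30, 11, 163)]
[(21, 15, 122), (30, 19, 122), (37, 20, 113), (14, 100, 112), (13, 103, 141), (25, 14, 113), (14, 106, 137), (13, 91, 137), (26, 13, 160), (30, 14, 163), (16, 92, 144)]
park [0.4475 0.1829] 222 0.55
park [0.4431 0.2993] 227 0.69
```

View pics/ov6.png

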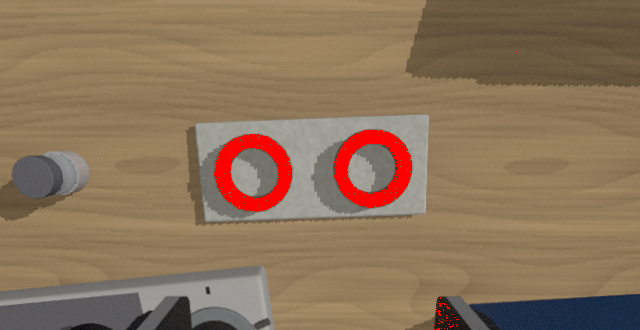

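Emit:
{"name": "apply_moves", "arguments": {"moves": [[[-3.3,-4.5,1,0,0,0,0.7],[-6.6,-9,2,0,0,0,0.7],[-9.6,-13,3,0,0,0,0.7],[-12.9,-17.5,4,0,0,0,0.7],[-16,-22,5,0,0,0,0.7],[-16.7,-22.9,5,0,0,0,0.7],[-16.7,-22.9,5,0,0,0,0.7],[-16.7,-22.9,5,0,0,0,0.7]]]}}

```text
time_s: 8.25
eef_pos: [0.6389, 0.0092, 0.2488]
eef_rot: [0.0, 0.002, 1.0, 0.0]
wrist_force: [-0.4, 0.5, 0.8]
opening: 0.696
```

```bash
python3 - <<'E'
from mix import *
shift([.6376,.0123,.132],np.pi/2)
E
```

```text
shift cm [ 0.13  0.31 11.68] turn [ 0.     0.    -0.004]
```

Emit:
{"name": "apply_moves", "arguments": {"moves": [[[0.1,0.2,4,0,0,0,0.7],[0.1,0.2,8,0,0,0,0.7],[0.1,0.2,11.6,0,0,0,0.7],[0.1,0.2,11.6,0,0,0,0.7],[0.1,0.2,11.6,0,0,0,0],[0.1,0.2,11.6,0,0,0,0],[0.1,0.2,11.6,0,0,0,0],[0.1,0.2,11.6,0,0,0,0]]]}}

```text
time_s: 9.05
eef_pos: [0.6393, 0.0136, 0.1357]
eef_rot: [0.003, -0.0, 1.0, -0.0]
wrist_force: [-0.5, 0.5, 8.1]
opening: 0.218
```

Emit:
{"name": "apply_moves", "arguments": {"moves": [[[0,0,-3,0,0,0,0],[0,0,-7,0,0,0,0],[0,0,-11,0,0,0,0],[2,3,-13.5,0,0,0,0],[4.5,6.7,-13.5,0,0,0,0],[7,10.5,-13.5,0,0,0,0],[9.5,14,-13.5,0,0,0,0],[12,17.5,-13.5,0,0,0,0]]]}}

```text
time_s: 9.85
eef_pos: [0.5162, 0.19, 0.2684]
eef_rot: [0.001, 0.0, 1.0, 0.0]
wrist_force: [1.2, 0.7, -1.8]
opening: 0.215
```

Emit:
{"name": "apply_moves", "arguments": {"moves": [[[2.5,3.7,0,0,0,0,0],[5,7.4,1,0,0,0,0],[7.4,11,3,0,0,0,0],[7.4,11,6,0,0,0,0],[7.4,11,9,0,0,0,0],[7.4,11,10,0,0,0,0],[7.4,11,10,0,0,0,0],[7.4,11,10,0,0,0,0]]]}}

```text
time_s: 10.65
eef_pos: [0.4444, 0.2988, 0.1691]
eef_rot: [0.001, 0.0, 1.0, 0.0]
wrist_force: [0.0, -0.5, 0.1]
opening: 0.217
```

```bash
python3 - <<'E'
from mix import *
print(get_obs()["opening"]);shift([.4448,.2993,.1035],np.pi/2)
c,im=snap("wrist","w7")
mc=cork(im)
for g in([.4475,.1829],[.4431,.2993]):
    x=ring2(c,mc,g,.03,.012);print("park",x[0].round(4),*x[1:])
E
```

```text
0.21650368988034396
shift cm [-0.03  0.05  6.56] turn [ 0.001  0.002 -0.   ]
park [0.4473 0.1824] 340 0.53
park [0.4445 0.2987] 197 0.77
```

View pics/w7.png

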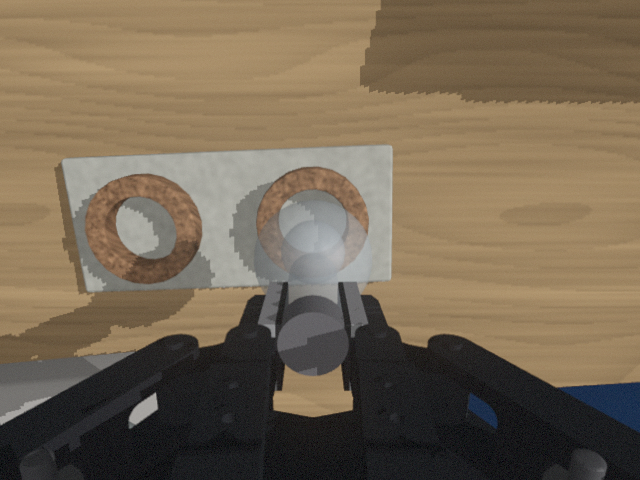

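Emit:
{"name": "apply_moves", "arguments": {"moves": [[[0,0,3,0,0,0,0],[0,0,5.5,0,0,0,0],[0,0,6.3,0,0,0,0],[0,0,6.5,0,0,0,0],[0,0,6.6,0,0,0,0],[0,0,6.6,0,0,0,0]]]}}

```text
time_s: 11.3
eef_pos: [0.4458, 0.299, 0.1041]
eef_rot: [0.003, -0.0, 1.0, 0.0]
wrist_force: [3.7, -2.4, 4.6]
opening: 0.22
```

Emit:
{"name": "apply_moves", "arguments": {"moves": [[[-0.1,-0.05,0.1,0,0,0,0],[-0.1,-0.05,0.1,0,0,0,0]]]}}

```text
time_s: 11.5
eef_pos: [0.4466, 0.2988, 0.103]
eef_rot: [0.002, 0.0, 1.0, 0.001]
wrist_force: [3.3, -2.0, 4.2]
opening: 0.215
```

Emit:
{"name": "apply_moves", "arguments": {"moves": [[[-0.1,-0.05,0.1,0,0,0,0.3],[-0.1,-0.05,0.1,0,0,0,0.4],[-0.1,-0.05,0.1,0,0,0,0.7],[-0.1,-0.05,0.1,0,0,0,0.7],[-0.1,-0.05,-4,0,0,0,0.7],[-0.1,-0.05,-8,0,0,0,0.7],[0,-3,-12,0,0,0,0.7],[0,-6,-16,0,0,0,0.7]]]}}

```text
time_s: 12.3
eef_pos: [0.4435, 0.2381, 0.2618]
eef_rot: [-0.0, -0.001, 1.0, -0.0]
wrist_force: [1.0, -0.2, -0.0]
opening: 0.702
```

```bash
python3 - <<'E'
from mix import *
print(tool()[0]);shift([.50,.20,.30],np.pi/2)
E
```

```text
[0.44354694 0.23805881 0.26182525]
shift cm [-5.63 -3.82 -3.82] turn [-0.    -0.001  0.002]
```

Emit:
{"name": "apply_moves", "arguments": {"moves": [[[-3,-2,-3,0,0,0,0.7],[-5.6,-3.8,-3.8,0,0,0,0.7],[-5.6,-3.8,-3.8,0,0,0,0.7],[-5.6,-3.8,-3.8,0,0,0,0.7],[-5.6,-3.8,-3.8,0,0,0,0.7]]]}}

```text
time_s: 12.8
eef_pos: [0.4992, 0.2006, 0.2974]
eef_rot: [-0.001, -0.0, 1.0, -0.0]
wrist_force: [0.8, 0.1, -0.3]
opening: 0.702
```

```bash
python3 - <<'E'
from mix import *
print(tool()[0]);c,im=snap("wrist","w8")
mc=cork(im)
for g in([.4475,.1829],[.4431,.2993]):
    x=ring2(c,mc,g,.03,.012);print("park",x[0].round(4),*x[1:])
x=np.array([.4434,.2992]);p=proj(c,[[*x,.0444],[*x,.1224],[*x+[.01,0],.1224]]);print(p.round(1))
# overlay expected bulb & stopper outlines
ov=im.copy();a=np.linspace(0,6.28,90)
for r,z in((.01,.1224),(.038,.03)):
    for t in proj(c,np.c_[x[0]+r*np.cos(a),x[1]+r*np.sin(a),0*a+z]):cv2.circle(ov,tuple(int(round(k)) for k in t),0,(0,255,0),-1)
q=tuple(int(k) for k in p[0]);A=ov[q[1]-70:q[1]+80,q[0]-80:q[0]+90];
B=im[q[1]-70:q[1]+80,q[0]-80:q[0]+90];cv2.imwrite("pics/z8.png",cv2.resize(np.hstack([A,B]),None,fx=2.3,fy=2.3,interpolation=cv2.INTER_CUBIC))
shift([.6592,-.1966,.25],np.pi/2)
E
```

```text
[0.49917875 0.20064945 0.29739882]
park [0.4474 0.1828] 232 0.51
park [0.4429 0.3018] 170 1.03
[[421.1 139.2]
 [449.1 141.9]
 [447.9 156. ]]
shift cm [-15.97 -39.76   4.71] turn [-0.    -0.002  0.001]
```

View pics/z8.png

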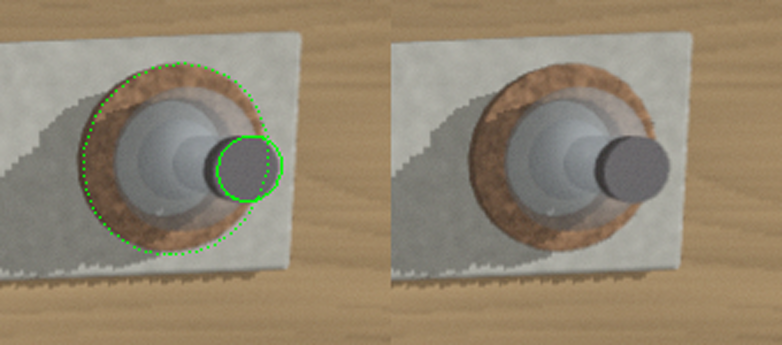

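Emit:
{"name": "apply_moves", "arguments": {"moves": [[[-1.8,-4.5,0,0,0,0,0.7],[-3.6,-9,0,0,0,0,0.7],[-5.4,-13.5,0,0,0,0,0.7],[-7.2,-18,1,0,0,0,0.7],[-9,-22.5,2,0,0,0,0.7],[-10.8,-27,3,0,0,0,0.7],[-12.6,-31.5,4,0,0,0,0.7],[-14.4,-36,5,0,0,0,0.7]]]}}

```text
time_s: 13.65
eef_pos: [0.6445, -0.1601, 0.2474]
eef_rot: [-0.001, -0.001, 1.0, 0.0]
wrist_force: [0.7, 1.0, 0.5]
opening: 0.698
```

Emit:
{"name": "apply_moves", "arguments": {"moves": [[[-1.6,-3.8,0,0,0,0,0.7],[-1.6,-3.8,0,0,0,0,0.7],[-1.6,-3.8,0,0,0,0,0.7],[-1.6,-3.8,0,0,0,0,0.7]]]}}

```text
time_s: 14.05
eef_pos: [0.6601, -0.1958, 0.2482]
eef_rot: [-0.0, -0.001, 1.0, 0.0]
wrist_force: [0.8, -0.3, 0.9]
opening: 0.699
```

```bash
python3 - <<'E'
from mix import *
shift([.6595,-.1966,.134],np.pi/2)
c,im=snap("wrist","w9");m=darkmask(im);m[285:,110:]=0
for i in(0,1): print(ring2(c,m,M(Q,0,-.155+.105*i),.063,.045))
print(get_obs()["q"].round(2))
E
```

```text
shift cm [ 0.05 -0.09 11.42] turn [ 0.001 -0.001  0.002]
(array([ 0.65829629, -0.19535708]), np.int64(227), np.float64(0.8))
(array([ 0.64587859, -0.09121843]), np.int64(275), np.float64(0.39))
[-0.46  0.43  1.29  0.    1.42 -2.03]
```

Emit:
{"name": "apply_moves", "arguments": {"moves": [[[0.1,0,4,0,0,0,0.7],[0.1,0,8,0,0,0,0.7],[0.1,0,11.3,0,0,0,0.7],[0.1,0,11.3,0,0,0,0.7],[0.1,0,11.3,0,0,0,0],[0.1,0,11.3,0,0,0,0],[0.1,0,11.3,0,0,0,0],[0.1,0,11.3,0,0,0,0]]]}}

```text
time_s: 14.9
eef_pos: [0.6611, -0.197, 0.1387]
eef_rot: [0.002, -0.0, 1.0, 0.0]
wrist_force: [1.6, 6.4, 7.0]
opening: 0.215
```

Emit:
{"name": "apply_moves", "arguments": {"moves": [[[0,0,-3,0,0,0,0],[0,0,-7,0,0,0,0],[0,0,-11,0,0,0,0],[2,3.6,-13.5,0,0,0,0],[4.4,7.9,-13.5,0,0,0,0],[6.8,12.2,-13.5,0,0,0,0],[9.2,16.5,-13.5,0,0,0,0],[11.6,20.8,-13.5,0,0,0,0]]]}}

```text
time_s: 15.7
eef_pos: [0.5425, 0.0114, 0.2717]
eef_rot: [0.001, 0.0, 1.0, -0.0]
wrist_force: [0.8, 0.8, -1.2]
opening: 0.214
```

Emit:
{"name": "apply_moves", "arguments": {"moves": [[[2.4,4.3,0,0,0,0,0],[4.8,8.6,0,0,0,0,0],[7.2,12.9,1,0,0,0,0],[9.5,17.2,3,0,0,0,0],[9.5,17.2,6,0,0,0,0],[9.5,17.2,9,0,0,0,0],[9.5,17.2,10,0,0,0,0],[9.5,17.2,10,0,0,0,0]]]}}

```text
time_s: 16.5
eef_pos: [0.4478, 0.1819, 0.17]
eef_rot: [-0.001, -0.0, 1.0, -0.0]
wrist_force: [0.7, -1.0, -0.2]
opening: 0.217
```

```bash
python3 - <<'E'
from mix import *
print(get_obs()["opening"]);shift([.4495,.1829,.1060],np.pi/2)
E
```

```text
0.21710203500079686
shift cm [-0.19  0.1   6.4 ] turn [-0.001 -0.002  0.   ]
```

Emit:
{"name": "apply_moves", "arguments": {"moves": [[[-0.2,0.1,3,0,0,0,0],[-0.2,0.1,5.5,0,0,0,0],[-0.2,0.1,6.3,0,0,0,0],[-0.2,0.1,6.4,0,0,0,0],[-0.2,0.1,6.5,0,0,0,0],[-0.2,0.1,6.5,0,0,0,0]]]}}

```text
time_s: 17.1
eef_pos: [0.4515, 0.183, 0.1072]
eef_rot: [0.001, -0.0, 1.0, -0.0]
wrist_force: [-1.9, -3.6, 3.2]
opening: 0.213
```

Emit:
{"name": "apply_moves", "arguments": {"moves": [[[0.1,-0.1,0.15,0,0,0,0],[0.1,-0.1,0.15,0,0,0,0],[0.1,-0.1,0.15,0,0,0,0]]]}}

```text
time_s: 17.4
eef_pos: [0.451, 0.182, 0.1057]
eef_rot: [0.002, -0.0, 1.0, -0.0]
wrist_force: [0.8, -4.1, 6.0]
opening: 0.219
```

Seated; release and rise toward a view of both parked flasks and the tray.

Emit:
{"name": "apply_moves", "arguments": {"moves": [[[0,0,0,0,0,0,0.3],[0,0,0,0,0,0,0.4],[0,0,0,0,0,0,0.7],[0,0,0,0,0,0,0.7],[0,0,-4,0,0,0,0.7],[0,0,-8,0,0,0,0.7],[-2,-1,-12,0,0,0,0.7],[-4,-4,-16,0,0,0,0.7]]]}}

```text
time_s: 18.2
eef_pos: [0.488, 0.1456, 0.2632]
eef_rot: [0.0, -0.002, 1.0, 0.001]
wrist_force: [1.5, 0.4, -1.2]
opening: 0.7
```

```bash
python3 - <<'E'
from mix import *
print(tool()[0]);shift([.49,-.20,.38],np.pi/2)
E
```

```text
[0.48804132 0.14559508 0.26320765]
shift cm [ -0.09 -34.55 -11.71] turn [0.001 0.001 0.003]
```

Emit:
{"name": "apply_moves", "arguments": {"moves": [[[0,-2,-4,0,0,0,1],[0,-3,-6,0,0,0,1],[0,-3,-6,0,0,0,1],[0,-3,-6,0,0,0,1],[0,-3,-6,0,0,0,1]]]}}

```text
time_s: 18.7
eef_pos: [0.487, 0.1149, 0.3193]
eef_rot: [-0.002, -0.0, 1.0, 0.0]
wrist_force: [-0.9, 0.4, -0.5]
opening: 1.001
```

```bash
python3 - <<'E'
from mix import *
print(tool()[0]);c,im=snap("wrist","w10");shift([.49,-.22,.38],np.pi/2)
E
```

```text
[0.48697782 0.11493096 0.31930928]
shift cm [ -0.25 -33.5   -6.08] turn [ 0.    -0.003  0.001]
```

Emit:
{"name": "apply_moves", "arguments": {"moves": [[[0,-5,-1,0,0,0,1],[0,-10,-3,0,0,0,1],[0,-15,-5,0,0,0,1],[0,-20,-5.6,0,0,0,1],[0,-25,-5.6,0,0,0,1],[0,-30,-5.6,0,0,0,1],[0,-33.5,-5.6,0,0,0,1],[0,-33.5,-5.6,0,0,0,1]]]}}

```text
time_s: 19.55
eef_pos: [0.4872, -0.2247, 0.3749]
eef_rot: [-0.002, 0.002, 1.0, 0.0]
wrist_force: [-0.5, 1.6, 0.4]
opening: 1.001
```

Emit:
{"name": "apply_moves", "arguments": {"moves": [[[0,0,0,0,0,0,1],[0,0,0,0,0,0,1]]]}}

```text
time_s: 19.75
eef_pos: [0.4881, -0.2192, 0.3764]
eef_rot: [-0.001, -0.001, 1.0, 0.001]
wrist_force: [-0.6, 0.8, 0.0]
opening: 1.0
```

```bash
python3 - <<'E'
from mix import *
print(tool()[0]);c,im=snap("wrist","w11")
c10,i10=load("w10");ov=i10.copy();a=np.linspace(0,6.28,90)
for x in([.4475,.1829],[.4431,.2993]):
  for r,z in((.01,.1224),(.038,.03)):
    for t in proj(c10,np.c_[x[0]+r*np.cos(a),x[1]+r*np.sin(a),0*a+z]):cv2.circle(ov,tuple(int(round(k)) for k in t),0,(0,255,0),-1)
p=proj(c10,[.4453,.241,.06])[0].astype(int);print(p)
A=cv2.resize(ov[max(0,p[1]-70):p[1]+90,max(0,p[0]-130):p[0]+170],None,fx=1.9,fy=1.9)
B=im[:300]
w=max(A.shape[1],640);A=cv2.copyMakeBorder(A,0,0,0,w-A.shape[1],0);B=cv2.copyMakeBorder(B,0,0,0,w-640,0)
cv2.imwrite("pics/z11.png",np.vstack([A,B]));print(A.shape)
E
```

```text
[ 0.48809837 -0.21921961  0.37637019]
[447 154]
(304, 640, 3)
```

View pics/z11.png

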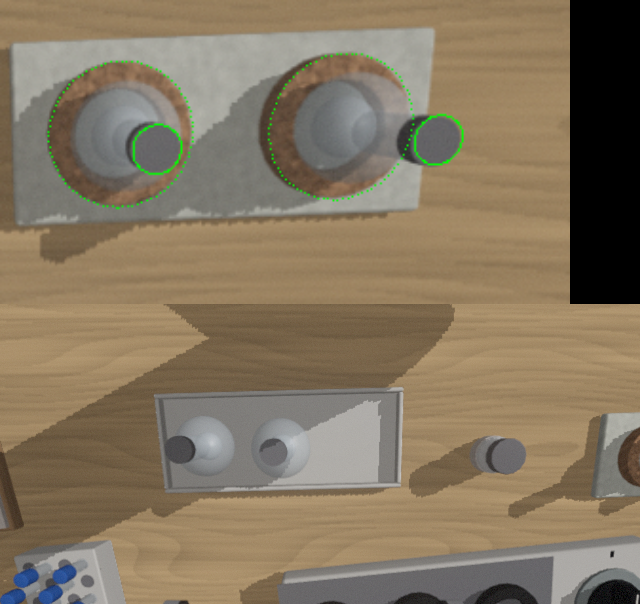

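```bash
python3 - <<'E'
from mix import *
c,im=load("w11");c5,_=load("w5")
g=cv2.medianBlur(im,3)
print("V stop",g[146,172:190,:].max(1),"around",g[146,190:235:4].max(1),g[130:170:3,180].max(1))
m=(g.max(2)<95).astype(np.uint8);m[:110]=0;m[175:]=0;m[:,:160]=0;m[:,310:]=0
n,l,st,ce=cv2.connectedComponentsWithStats(m)
for i in range(1,n):
    if st[i,4]>60:print(st[i],ce[i].round(1))
for b,s in(((205,141),(180.5,146)),((281,143),(274,149))):
    B=onz(c,b,.038);S=onz(c,s,.130);print("bulb",B.round(4),"stop",S.round(4),"tilt",(S-B)[:2]/.092)
# two-view height with w5 (stopper of right one at (68,84), left bulb etc.)
print(tri([(c,(274,149)),(c5,(68,85))]))
E
```

```text
V stop [76 76 77 77 76 76 76 76 76 75 76 75 74 76 76 77 77 77] around [ 77  61 152 158 162 170 174 170 160 156 150 132] [126  77  75  76  76  75  76  76  75  78 118 125 123 124]
[161 110  34  65 848] [176.7 144.3]
[260 135  19  13 120] [268.7 139.5]
bulb [ 0.4371 -0.3386  0.038 ] stop [ 0.4387 -0.3372  0.13  ] tilt [0.01726556 0.01563416]
bulb [ 0.4393 -0.2539  0.038 ] stop [ 0.4413 -0.2534  0.13  ] tilt [0.02245801 0.00539929]
(array([ 0.44143199, -0.25371192,  0.12690582]), [np.float64(0.1), np.float64(0.1)])
```

Emit:
{"name": "apply_moves", "arguments": {"moves": [[[2.5,-1.7,4,0,0,0,0.75],[4.7,-3.4,8,0,0,0,0.75],[4.7,-3.4,12,0,0,0,0.75],[4.7,-3.4,16,0,0,0,0.75],[4.7,-3.4,18,0,0,0,0.75],[4.7,-3.4,18,0,0,0,0.75]]]}}

```text
time_s: 20.4
eef_pos: [0.4397, -0.2516, 0.194]
eef_rot: [-0.002, -0.001, 1.0, 0.002]
wrist_force: [-0.3, 0.1, 0.3]
opening: 0.748
```

```bash
python3 - <<'E'
from mix import *
shift([.4405,-.2535,.104],np.pi/2);c,im=snap("wrist","w12")
x=[.4405,-.2535];print(proj(c,[[*x,.038],[*x,.13]]).round(1))
g=cv2.medianBlur(im,3);p=proj(c,[*x,.13])[0].astype(int)
print("row V",g[min(p[1],475),p[0]-60:p[0]+60:4].max(1));print("col V",g[p[1]-60:min(480,p[1]+60):4,p[0]].max(1))
E
```

```text
shift cm [-0.13 -0.23  9.  ] turn [ 0.005 -0.005  0.002]
[[308.8 224.6]
 [308.  267.2]]
row V [126 124 125 125 125 125 125 124 125  79  80  78  80  78  79  79  78  79
  81  82  80 151 165 165 164 160 162 160 159 158]
col V [169 171 171 167 165 161 158 152  66  70  79  79  80  79  79  79  78  80
  80 106 107 162 171 169 160 158 164 156 161 161]
```

Emit:
{"name": "apply_moves", "arguments": {"moves": [[[0,-0.2,4,0,0,0,0.75],[0,-0.2,8,0,0,0,0.75],[0,-0.2,9,0,0,0,0.75],[0,-0.2,9,0,0,0,0],[0,-0.2,9,0,0,0,0],[0,-0.2,9,0,0,0,0],[0,-0.2,9,0,0,0,0],[0,-0.2,9,0,0,0,0]]]}}

```text
time_s: 21.25
eef_pos: [0.4426, -0.2578, 0.11]
eef_rot: [0.002, -0.0, 1.0, -0.001]
wrist_force: [-0.5, 1.0, 6.9]
opening: 0.265
```

Emit:
{"name": "apply_moves", "arguments": {"moves": [[[0,0,-3,0,0,0,0],[0,0,-7,0,0,0,0],[-2,1.5,-11,0,0,0,0],[-5.5,4.4,-13,0,0,0,0],[-9.3,7.5,-13,0,0,0,0],[-13.1,10.5,-13,0,0,0,0],[-16.9,13.5,-13,0,0,0,0],[-20.7,16.6,-13,0,0,0,0]]]}}

```text
time_s: 22.05
eef_pos: [0.6496, -0.0893, 0.2388]
eef_rot: [0.001, -0.0, 1.0, -0.0]
wrist_force: [-0.3, -0.6, -1.6]
opening: 0.268
```

Emit:
{"name": "apply_moves", "arguments": {"moves": [[[0,0,2,0,0,0,0],[0,0,4,0,0,0,0],[0,0,4,0,0,0,0],[0,0,4,0,0,0,0]]]}}

```text
time_s: 22.45
eef_pos: [0.648, -0.0907, 0.1979]
eef_rot: [-0.0, -0.0, 1.0, -0.0]
wrist_force: [0.3, 0.0, -1.3]
opening: 0.266
```

```bash
python3 - <<'E'
from mix import *
print(get_obs()["opening"],get_obs()["wrist_force"]);shift([.6495,-.0917,.1576],np.pi/2);c,im=snap("wrist","w13")
m=darkmask(im);m[260:,200:]=0;m[300:]=0
for i in(0,1,2):print(i,ring2(c,m,M(Q,0,-.155+.105*i),.063,.045))
g=cv2.medianBlur(im,3);p,R=tool()
a=proj(c,p+[0,0,.02])[0];print("stopper expected on tool axis",a.round(1));a=a.astype(int)
print("row",g[a[1],a[0]-60:a[0]+60:4].max(1));print("col",g[a[1]-60:min(480,a[1]+60):4,a[0]].max(1))
E
```

```text
0.26552634573410117 [ 0.29578543  0.02336146 -1.3224252 ]
shift cm [-0.15 -0.1   4.03] turn [-0. -0.  0.]
0 (array([ 0.65764234, -0.19480547]), np.int64(303), np.float64(0.56))Traceback (most recent call last):
  File "<stdin>", line 4, in <module>
  File "h.py", line 61, in ring2
    k=abs(f(x,A,B))<tol
          ~^^^^^^^
  File "h.py", line 58, in <lambda>
    f=lambda q,A,B:np.minimum(np.hypot(*(A-q).T),np.hypot(*(B-q).T))-r
                                         ~^~
ValueError: operands could not be broadcast together with shapes (0,) (2,)
```

Emit:
{"name": "apply_moves", "arguments": {"moves": [[[-0.1,0,2,0,0,0,0],[-0.1,0,3.3,0,0,0,0],[-0.1,0,3.8,0,0,0,0],[-0.1,0,4,0,0,0,0],[-0.1,0,4.1,0,0,0,0],[-0.1,0,4.1,0,0,0,0]]]}}

```text
time_s: 23.1
eef_pos: [0.6493, -0.0912, 0.1579]
eef_rot: [0.0, -0.0, 1.0, -0.001]
wrist_force: [-3.2, -2.5, 4.0]
opening: 0.262
```

Emit:
{"name": "apply_moves", "arguments": {"moves": [[[0.1,-0.05,0.15,0,0,0,0],[0.1,-0.05,0.15,0,0,0,0],[0.1,-0.05,0.15,0,0,0,0]]]}}

```text
time_s: 23.4
eef_pos: [0.649, -0.0916, 0.1574]
eef_rot: [0.001, -0.0, 1.0, -0.001]
wrist_force: [-4.0, -1.1, 8.9]
opening: 0.263
```

Emit:
{"name": "apply_moves", "arguments": {"moves": [[[0.12,0,0,0,0,0,0],[0.12,0,0.05,0,0,0,0],[0.12,0,0.05,0,0,0,0]]]}}

```text
time_s: 23.7
eef_pos: [0.6485, -0.0917, 0.1574]
eef_rot: [0.002, -0.0, 1.0, -0.001]
wrist_force: [-2.1, -1.1, 9.8]
opening: 0.265
```

Seated. Release, rise, and look back over the tray.

Emit:
{"name": "apply_moves", "arguments": {"moves": [[[0,0,0,0,0,0,0.35],[0,0,0,0,0,0,0.45],[0,0,0,0,0,0,0.7],[0,0,0,0,0,0,0.7],[0,0,-4,0,0,0,0.7],[0,0,-8,0,0,0,0.7],[3,-3,-12,0,0,0,0.8],[7,-6,-14,0,0,0,0.8]]]}}

```text
time_s: 24.5
eef_pos: [0.5863, -0.1449, 0.2926]
eef_rot: [0.002, -0.001, 1.0, -0.001]
wrist_force: [-0.7, -0.9, -0.4]
opening: 0.8
```

Emit:
{"name": "apply_moves", "arguments": {"moves": [[[4,-3,-2,0,0,0,0.8],[8,-6,-2,0,0,0,0.8],[9,-8,-2,0,0,0,0.8],[9,-8,-2,0,0,0,0.8],[9,-8,-2,0,0,0,0.8],[9,-8,-2,0,0,0,0.8]]]}}

```text
time_s: 25.1
eef_pos: [0.4957, -0.2239, 0.3092]
eef_rot: [-0.0, -0.001, 1.0, 0.0]
wrist_force: [1.0, 0.3, 0.4]
opening: 0.801
```

```bash
python3 - <<'E'
from mix import *
print(tool()[0],get_obs()["dq"].round(3));c,im=snap("wrist","w14")
x=[.4385,-.338];P=proj(c,[[*x,.038],[*x,.13]]);print(P.round(1))
s=[.6465,-.091];S=proj(c,[[*s,.0856],[*s,.1776]]);print("seat1",S.round(1))
ov=im.copy();a=np.linspace(0,6.28,90)
for X,r,z in((x,.012,.13),(s,.012,.1776),(s,.038,.063)):
    for t in proj(c,np.c_[X[0]+r*np.cos(a),X[1]+r*np.sin(a),0*a+z]):cv2.circle(ov,tuple(int(round(k)) for k in t),0,(0,255,0),-1)
cv2.imwrite("pics/z14.png",ov)
E
```

```text
[ 0.49570944 -0.22388698  0.30917858] [ 0.012  0.006 -0.002 -0.003  0.001 -0.003]
[[192.3 136.1]
 [156.2 138.7]]
seat1 [[449.1 358.3]
 [488.5 425.2]]
```

View pics/z14.png

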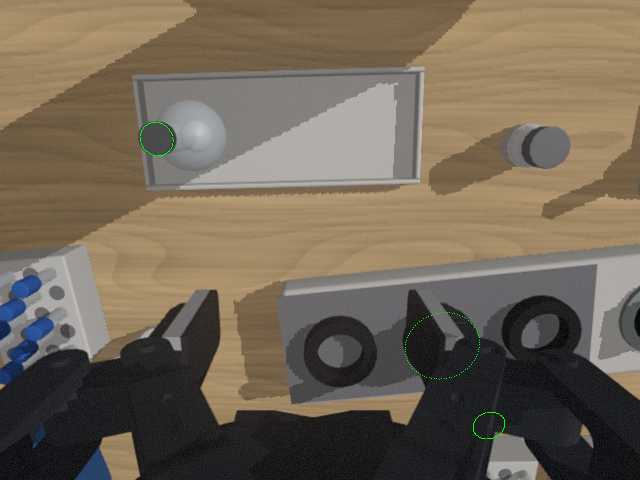

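Emit:
{"name": "apply_moves", "arguments": {"moves": [[[2,-4,2,0,0,0,0.75],[4,-8,5,0,0,0,0.75],[5.7,-11.4,8,0,0,0,0.75],[5.7,-11.4,12,0,0,0,0.75],[5.7,-11.4,12,0,0,0,0.75],[5.7,-11.4,12,0,0,0,0.75],[5.7,-11.4,12,0,0,0,0.75]]]}}

```text
time_s: 25.85
eef_pos: [0.4399, -0.3386, 0.1917]
eef_rot: [0.001, -0.001, 1.0, -0.001]
wrist_force: [-0.8, -0.1, 0.8]
opening: 0.752
```

```bash
python3 - <<'E'
from mix import *
shift([.4385,-.338,.104],np.pi/2);c,im=snap("wrist","w15")
x=[.4385,-.338]
g=cv2.medianBlur(im,3);p=proj(c,[*x,.13])[0];print(p);p=p.astype(int)
print("row V",g[min(p[1],475),p[0]-60:p[0]+60:4].max(1));print("col V",g[p[1]-60:min(480,p[1]+60):4,p[0]].max(1))
E
```

```text
shift cm [0.16 0.09 8.77] turn [-0.002  0.002  0.002]
[314.05820019 263.4479458 ]
row V [126 124 125 125 125 125 125 125 104  79  79  79  81  79  80  80  79  80
  81  81  81 170 174 173 173 173 174 173 174 173]
col V [173 176 176 171 169 166 160 155  67  76  80  79  80  80  80  80  80  80
  79  80  79 163 177 166 162 166 162 159 156 163]
```

Emit:
{"name": "apply_moves", "arguments": {"moves": [[[0.1,0,4,0,0,0,0.75],[0.1,0,8,0,0,0,0.75],[0.1,0,8.8,0,0,0,0.75],[0.1,0,8.8,0,0,0,0],[0.1,0,8.8,0,0,0,0],[0.1,0,8.8,0,0,0,0],[0.1,0,8.8,0,0,0,0],[0.1,0,8.8,0,0,0,0]]]}}

```text
time_s: 26.7
eef_pos: [0.4386, -0.34, 0.1042]
eef_rot: [0.002, -0.0, 1.0, -0.002]
wrist_force: [-0.2, 0.5, 7.5]
opening: 0.264
```

Emit:
{"name": "apply_moves", "arguments": {"moves": [[[0,0,-3,0,0,0,0],[0,0,-7,0,0,0,0],[-2,1.3,-11,0,0,0,0],[-6,4,-13.5,0,0,0,0],[-10,6.6,-13.5,0,0,0,0],[-14,9.3,-13.5,0,0,0,0],[-18,11.9,-13.5,0,0,0,0],[-21.9,14.5,-13.5,0,0,0,0]]]}}

```text
time_s: 27.5
eef_pos: [0.6577, -0.1923, 0.2374]
eef_rot: [0.001, -0.0, 1.0, -0.0]
wrist_force: [0.7, -1.4, -2.5]
opening: 0.261
```

Emit:
{"name": "apply_moves", "arguments": {"moves": [[[0,0,2,0,0,0,0],[0,0,4,0,0,0,0],[0,0,4.5,0,0,0,0],[0,0,4.5,0,0,0,0],[0,0,4.5,0,0,0,0]]]}}

```text
time_s: 28.0
eef_pos: [0.6565, -0.1942, 0.1928]
eef_rot: [0.001, 0.0, 1.0, -0.0]
wrist_force: [-0.5, 0.3, -2.3]
opening: 0.265
```

```bash
python3 - <<'E'
from mix import *
print(get_obs()["opening"],get_obs()["wrist_force"]);shift([.658,-.195,.1518],np.pi/2);snap("wrist","w16")
E
```

```text
0.2650984407271773 [-0.49833527  0.31986925 -2.32358698]
shift cm [-0.14 -0.07  4.1 ] turn [-0.001  0.002 -0.   ]
```

Emit:
{"name": "apply_moves", "arguments": {"moves": [[[-0.1,0,2,0,0,0,0],[-0.1,0,3.3,0,0,0,0],[-0.1,0,3.8,0,0,0,0],[-0.1,0,4,0,0,0,0],[-0.1,0,4.1,0,0,0,0],[-0.1,0,4.1,0,0,0,0]]]}}

```text
time_s: 28.65
eef_pos: [0.6576, -0.1945, 0.1521]
eef_rot: [0.001, -0.0, 1.0, -0.001]
wrist_force: [-0.8, -3.2, 5.1]
opening: 0.266
```

Emit:
{"name": "apply_moves", "arguments": {"moves": [[[0,-0.1,0.15,0,0,0,0],[0,-0.1,0.15,0,0,0,0],[0,-0.1,0.15,0,0,0,0]]]}}

```text
time_s: 28.95
eef_pos: [0.6579, -0.1952, 0.1515]
eef_rot: [0.001, -0.0, 1.0, -0.001]
wrist_force: [-4.3, -0.8, 10.7]
opening: 0.27
```

Emit:
{"name": "apply_moves", "arguments": {"moves": [[[0.12,0,0,0,0,0,0],[0.12,0,0,0,0,0,0.35],[0.12,0,0,0,0,0,0.45],[0.12,0,0,0,0,0,0.7],[0.12,0,0,0,0,0,0.7],[0.12,0,-4,0,0,0,0.7],[0.12,0,-8,0,0,0,0.7],[1,0,-12,0,0,0,0.7]]]}}

```text
time_s: 29.75
eef_pos: [0.6474, -0.1943, 0.2696]
eef_rot: [-0.0, -0.0, 1.0, 0.0]
wrist_force: [0.5, -0.6, 1.1]
opening: 0.703
```

Emit:
{"name": "apply_moves", "arguments": {"moves": [[[1,4,-3,0,0,0,0.7],[2,8,-6,0,0,0,0.7],[3,13,-9,0,0,0,0.7],[3,18,-9,0,0,0,0.7],[3,18,-9,0,0,0,0.7],[3,18,-9,0,0,0,0.7],[3,18,-9,0,0,0,0.7]]]}}

```text
time_s: 30.45
eef_pos: [0.6171, -0.0153, 0.3581]
eef_rot: [-0.001, -0.0, 1.0, -0.0]
wrist_force: [0.5, -0.3, -0.4]
opening: 0.701
```

```bash
python3 - <<'E'
from mix import *
print(tool()[0],get_obs()["dq"].round(3));c,im=snap("wrist","w17")
m=darkmask(im);m[285:]=0
for i in(0,1,2):
    x=ring2(c,m,M(Q,0,-.155+.105*i),.063,.045);print(i,x[0].round(4),*x[1:])
    s=x[0];print(proj(c,[[*s,.0856],[*s,.1776]]).round(0))
d=M(Q,0,.185);print(proj(c,[*d,.089]))
yy,xx=np.mgrid[:300,:640];S=[]
p=proj(c,[*d,.05])[0];k=(np.hypot(xx-p[0],yy-p[1])<70)&(im[:300].max(2)<110)
for y,x in np.argwhere(k):
    w=onz(c,(float(x),float(y)),.05)[:2];v=w-d
    if .047<np.hypot(*v)<.059: 
        a=Q[2]-np.arctan2(-v[1],-v[0])
        if .7<a%6.283<2.2:S.append(w)
S=np.array(S);v=S.mean(0)-d;l=cv2.fitLine(S.astype(np.float32),cv2.DIST_HUBER,0,1e-4,1e-4).ravel()[:2];l=l*np.sign(l@v)
print(len(S),"tab",Q[2]-np.arctan2(-v[1],-v[0]),Q[2]-np.arctan2(-l[1],-l[0]))
E
```

```text
[ 0.61705212 -0.01529486  0.35811034] [-0.024  0.007  0.001 -0.001 -0.     0.002]
0 [ 0.6591 -0.197 ] 123 0.75
[[134. 237.]
 [ 85. 267.]]
1 [ 0.648  -0.0921] 116 0.87
[[236. 226.]
 [215. 254.]]
2 [0.6346 0.0133] 198 0.42
[[341. 214.]
 [349. 238.]]
[[471.43809725 202.99701856]]
74 tab 1.1520967072950232 1.225387021617558
```

```bash
python3 - <<'E'
from mix import *
c,im=load("w17");ov=im.copy();a=np.linspace(0,6.28,120)
def circ(s,r,z,col=(0,255,0)):
    for t in proj(c,np.c_[s[0]+r*np.cos(a),s[1]+r*np.sin(a),0*a+z]):cv2.circle(ov,tuple(int(round(k)) for k in t),0,col,-1)
for s in([.6591,-.197],[.648,-.0921]):
    circ(s,.012,.1776);circ(s,.038,.063)
A=cv2.resize(ov[170:300,50:300],None,fx=3.2,fy=3.2,interpolation=cv2.INTER_CUBIC)
B=cv2.resize(im[140:250,400:540],None,fx=1.7,fy=1.7,interpolation=cv2.INTER_CUBIC)
B=cv2.copyMakeBorder(B,0,0,0,A.shape[1]-B.shape[1],0)
cv2.imwrite("pics/z17.png",np.vstack([A,B])[:600]);print(A.shape)
E
```

```text
(416, 800, 3)
```

View pics/z17.png

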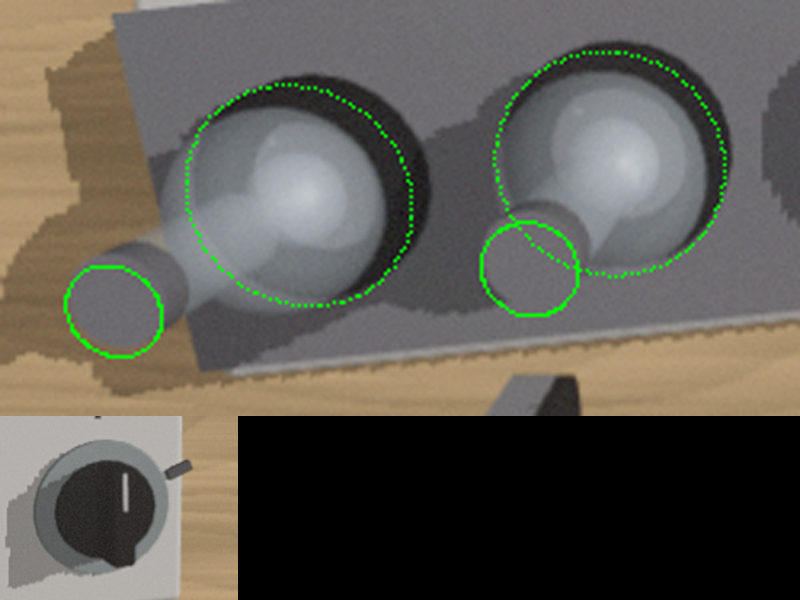

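```bash
cat > tab.py <<'E'
from mix import *
def line(c,im,mask,z):
    W=np.array([onz(c,(float(x),float(y)),z)[:2] for y,x in np.argwhere(mask)])
    l=cv2.fitLine(W.astype(np.float32),cv2.DIST_HUBER,0,1e-4,1e-4).ravel()[:2];return W.mean(0),l,len(W)
def rep(n,tb,pt,d=np.array([.6215,.142])):
    """tb, pt: pixel boxes (x0,y0,x1,y1) around tab and pointer"""
    c,im=load(n);v=cv2.medianBlur(im,3).max(2)
    for nm,b,z,f in(("tab",tb,.05,lambda v:v<105),("ptr",pt,.089,lambda v:v>95)):
        if b is None: continue
        m=np.zeros(v.shape,bool);m[b[1]:b[3],b[0]:b[2]]=f(v[b[1]:b[3],b[0]:b[2]])
        k,l,s=cv2.connectedComponentsWithStats(m.astype(np.uint8))[:3];m=l==1+np.argmax(s[1:,4])
        ctr,l,cnt=line(c,im,m,z);l=l*np.sign(l@(ctr-d));u=ctr-d
        print(n,nm,cnt,"ctr",ctr.round(4),"r",np.hypot(*u).round(4),"line yaw",np.arctan2(-l[1],-l[0]).round(3),"pos yaw",np.arctan2(-u[1],-u[0]).round(3))
E
python3 - <<'E'
from tab import *
rep("w4",(286,124,316,156),(298,184,313,230))
rep("w3",(394,180,420,206),(350,218,392,250))
d=M(Q,0,.185);shift([.6215,.142,.20],np.pi/2+.113)
print(get_obs()["q"].round(2))
E
```

```text
w4 tab 231 ctr [0.5962 0.1898] r 0.0541 line yaw -1.082 pos yaw -1.084
w4 ptr 135 ctr [0.614  0.1571] r 0.0168 line yaw -1.128 pos yaw -1.108
w3 tab 153 ctr [0.5987 0.189 ] r 0.0522 line yaw -1.107 pos yaw -1.119
w3 ptr 228 ctr [0.6253 0.1689] r 0.0271 line yaw -0.18 pos yaw -1.71
shift cm [-0.45 15.79 15.79] turn [-0.    -0.002 -0.114]
[-0.22  0.21  1.36 -0.    1.57 -1.79]
```

Emit:
{"name": "apply_moves", "arguments": {"moves": [[[0,5,2,0,0,-0.11,0.6],[0,10,6,0,0,-0.11,0.6],[-0.4,14.5,10,0,0,-0.11,0.6],[-0.4,15.8,14,0,0,-0.11,0.6],[-0.4,15.8,15.8,0,0,-0.11,0.6],[-0.4,15.8,15.8,0,0,-0.11,0.6],[-0.4,15.8,15.8,0,0,-0.11,0.6],[-0.4,15.8,15.8,0,0,-0.11,0.6]]]}}

```text
time_s: 31.3
eef_pos: [0.6229, 0.1418, 0.2034]
eef_rot: [0.002, -0.054, 0.999, -0.0]
wrist_force: [0.1, -0.2, 0.6]
opening: 0.601
```

```bash
python3 - <<'E'
from mix import *
shift([.6215,.142,.083],np.pi/2+.113)
E
```

```text
shift cm [ 0.18  0.05 12.04] turn [-0.001  0.004 -0.005]
```

Emit:
{"name": "apply_moves", "arguments": {"moves": [[[0.1,0,4,0,0,0,0.6],[0.1,0,8,0,0,0,0.6],[0.1,0,11,0,0,0,0.6],[0.1,0,11.9,0,0,0,0.6],[0.1,0,11.9,0,0,0,0],[0.1,0,11.9,0,0,0,0],[0.1,0,11.9,0,0,0,0],[0.1,0,11.9,0,0,0,0]]]}}

```text
time_s: 32.1
eef_pos: [0.6223, 0.143, 0.0851]
eef_rot: [0.003, -0.055, 0.998, -0.0]
wrist_force: [0.0, -1.3, 7.1]
opening: 0.15
```

```bash
python3 - <<'E'
from mix import *
p,R=tool();y=R.as_matrix()[:,1];a=np.arctan2(y[1],y[0]);print(p,"jaw yaw",a,"turn needed to .46:",a-.46,get_obs()["torque"].round(2))
E
```

```text
[0.62232832 0.14304512 0.08509919] jaw yaw 1.6809222605081107 turn needed to .46: 1.2209222605081107 [-0.23  0.09 -0.1 ]
```

Emit:
{"name": "apply_moves", "arguments": {"moves": [[[0,0,0,0,0,0.14,0],[0,0,0,0,0,0.28,0],[0,0,0,0,0,0.42,0],[0,0,0,0,0,0.56,0],[0,0,0,0,0,0.7,0],[0,0,0,0,0,0.84,0],[0,0,0,0,0,0.98,0],[0,0,0,0,0,1.1,0]]]}}

```text
time_s: 32.9
eef_pos: [0.6214, 0.141, 0.0851]
eef_rot: [0.002, 0.477, 0.879, -0.001]
wrist_force: [-5.9, -10.2, 12.4]
opening: 0.149
```

Emit:
{"name": "apply_moves", "arguments": {"moves": [[[0,0,0,0,0,0.06,0],[0,0,0,0,0,0.12,0],[0,0,0,0,0,0.12,0],[0,0,0,0,0,0.12,0],[0,0,0,0,0,0.12,0]]]}}

```text
time_s: 33.4
eef_pos: [0.6212, 0.1409, 0.0851]
eef_rot: [0.002, 0.527, 0.85, -0.001]
wrist_force: [-4.8, -9.8, 12.3]
opening: 0.146
```

```bash
python3 - <<'E'
from mix import *
p,R=tool();y=R.as_matrix()[:,1];print(p,"jaw yaw",np.arctan2(y[1],y[0]),get_obs()["torque"].round(2),get_obs()["opening"])
E
```

```text
[0.62117167 0.14088274 0.08508189] jaw yaw 0.46111697757991504 [-1.73  1.04 -0.03] 0.1456101853723021
```

Release, rise straight up, and check the pointer against the tab.

Emit:
{"name": "apply_moves", "arguments": {"moves": [[[0,0,0,0,0,0,0.3],[0,0,0,0,0,0,0.6],[0,0,0,0,0,0,0.6],[0,0,-4,0,0,0,0.6],[0,0,-8,0,0,0,0.6],[0,0,-12,0,0,0,0.6],[0,0,-12,0,0,0,0.6],[0,0,-12,0,0,0,0.6]]]}}

```text
time_s: 34.2
eef_pos: [0.6208, 0.1437, 0.2033]
eef_rot: [0.001, 0.527, 0.85, 0.001]
wrist_force: [-0.4, 0.4, -1.0]
opening: 0.598
```

```bash
python3 - <<'E'
from tab import *
c,im=snap("wrist","w18");print(tool()[0])
d=np.array([.6215,.142]);u=-np.array([np.cos(-1.11),np.sin(-1.11)])
T=proj(c,[*(d+.053*u),.05])[0];P=proj(c,[*(d+.0165*u),.089])[0];print(T,P)
t,p=T.astype(int),P.astype(int)
rep("w18",(t[0]-14,t[1]-18,t[0]+16,t[1]+14),(p[0]-10,p[1]-22,p[0]+11,p[1]+22))
E
```

```text
[0.61975245 0.14352254 0.20146429]
[311.23380055 149.10949897] [311.237854   214.52462845]
w18 tab 217 ctr [0.5963 0.1897] r 0.0539 line yaw -1.089 pos yaw -1.084
w18 ptr 142 ctr [0.6137 0.1567] r 0.0166 line yaw -1.101 pos yaw -1.083
```

```bash
python3 - <<'E'
from mix import *
shift([.6171,-.0153,.358],np.pi/2)
E
```

```text
shift cm [-14.1   -7.31 -15.65] turn [-0.    -0.    -1.109]
```

Emit:
{"name": "apply_moves", "arguments": {"moves": [[[0,0,-5,0,0,-0.14,0.7],[0,0,-10,0,0,-0.28,0.7],[-2,-1,-15,0,0,-0.42,0.7],[-6,-3,-15.6,0,0,-0.56,0.7],[-10,-5,-15.6,0,0,-0.7,0.7],[-14.1,-7.3,-15.6,0,0,-0.84,0.7],[-14.1,-7.3,-15.6,0,0,-0.98,0.7],[-14.1,-7.3,-15.6,0,0,-1.11,0.7]]]}}

```text
time_s: 35.05
eef_pos: [0.6168, -0.0172, 0.3552]
eef_rot: [-0.002, -0.001, 1.0, 0.001]
wrist_force: [-0.7, 0.2, -0.6]
opening: 0.699
```

Emit:
{"name": "apply_moves", "arguments": {"moves": [[[0,0,0,0,0,0,0.7],[0,0,0,0,0,0,0.7],[0,0,0,0,0,0,0.7]]]}}

```text
time_s: 35.35
eef_pos: [0.6173, -0.015, 0.3569]
eef_rot: [-0.001, 0.001, 1.0, 0.0]
wrist_force: [-0.4, 0.5, 0.6]
opening: 0.701
```

```bash
python3 - <<'E'
from tab import *
print(tool()[0]);c,im=snap("wrist","w19");c0,i0=load("w17")
g0,g=[cv2.cvtColor(a,cv2.COLOR_BGR2GRAY).astype(np.float32) for a in(i0,im)]
for n,(x0,y0,x1,y1) in(("flask0",(60,190,180,290)),("flask1",(190,175,290,285)),("seat2/deck",(300,160,380,270))):
    t=g0[y0+12:y1-12,x0+12:x1-12];r=cv2.matchTemplate(g[y0-4:y1+4,x0-4:x1+4],t,cv2.TM_CCOEFF_NORMED);_,s,_,l=cv2.minMaxLoc(r);print(n,"corr",round(s,3),"shift px",(l[0]-16,l[1]-16))
# top camera before/after for the bystanders and parked flasks
t,_=snap("top","top1");a=cv2.imread("pics/top0.png");b=cv2.imread("pics/top1.png")
for n,(x0,y0,x1,y1) in(("jar",(340,268,372,296)),("wipes",(100,185,196,244)),("beaker",(478,170,518,206)),("dial",(275,197,312,238))):
    print(n,cv2.absdiff(a[y0:y1,x0:x1],b[y0:y1,x0:x1]).mean().round(1))
E
```

```text
[ 0.61728385 -0.01499425  0.35693745]
flask0 corr 0.99 shift px (-1, 0)
flask1 corr 0.99 shift px (-1, 0)
seat2/deck corr 0.987 shift px (0, 0)
jar 24.5
wipes 7.9
beaker 13.8
dial 11.3
```

```bash
python3 -c "
from bench import *
print(hand_in())"
```

```text
the job is handed in; nothing more can be done
None
```

I finished the batch change and handed the job in at about 35 s of robot time; no verdict was reported. The dial went back to stop first. Then I moved both small flasks to the cork rings. Only two large flasks were in the tray, and I set them in seat0 and seat1. Last I turned the dial to the index tab and let go.

**Last checks:**
- **Large flasks:** The stoppers lined up with the expected centred, upright outlines to about 1 mm. They had not moved (within 1 pixel) after the dial was turned.
- **Small flasks:** Their stoppers matched the upright outlines in the parking rings.
- **Dial:** The pointer and the tab agree to about 0.01 rad, against the 0.1 rad allowed.

**Disagreements:**
- **Seat positions:** These differed by up to about 3 mm between wrist views. I averaged them and used the contact force to help centre each flask as it went in.
- **Ring heights:** I did not measure these separately. I used the given heights, and they matched where each flask touched down. Only one stopper height was triangulated, at 127 mm against the expected 130 mm.
- **Bystanders:** The final before/after comparison of the overhead pictures showed brightness differences at the jar, carton and beaker, largest at the jar. I think this was the arm and its shadow but did not confirm it. The arm stayed well clear of all three.

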